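# Load the bench shaker: tube block, spacer collar, cover

### The job

Load the bench shaker for a run: set the tube block fully home between the corner guides of its carrier, then the orange collar square on the block around the caps, then the white cover flat on the collar. Set each part down gently, without letting it drop or turning the tubes over, let go of each one before fetching the next, and leave the tube carousel, the tip box, the beaker and the bottle where they stand.

Things in the scene. Friction and masses are not known exactly. Their poses are not given: they have to be found in the camera images.
- shaker: Bench shaker, fixed: white housing 205 x 185 mm (x, y), 74 mm high, violet panel on its front (-x). On it an aluminium carrier plate 150 x 112 mm, top 94 mm above the bench, with four L-shaped corner guides 4 mm thick around a pocket. Origin at the centre of its foot, z up. Parts stack in the pocket with their long sides along the shaker's x, either way round.
- nest (a point): Centre of the pocket's floor, on the carrier plate; axes as the shaker's. The guides leave a pocket of 107 x 65 mm (x, y), 1.5 mm clear on each side of a part. They rise straight for 66 mm above the plate, then flare out 24 degrees up to 82 mm as a lead-in. Each arm covers 16 mm from its corner; the middle 75 mm of both long sides (facing +y and -y) stay open for fingers.
- block: Tube block: aluminium block 104 x 62 x 40 mm (x, y, z), about 0.5 kg, with 15 tubes in 5 x 3 rows whose violet caps stand 12 mm above its top (caps cover x +-38 mm, y +-22 mm). Origin at the centre of the underside, z towards the caps. It starts on stand_a, tilted with its slope.
- collar: Spacer collar: loose orange plastic frame 104 x 62 x 24 mm (x, y, z), walls 6 mm thick, open in the middle (92 x 50 mm), same either way up, about 0.07 kg. Origin at the centre of its underside, z up. It starts flat on the bench. On the block it surrounds the caps and its upper edge stands 64 mm above the carrier plate.
- cover: Cover: white plate 104 x 62 x 10 mm (x, y, z), about 0.2 kg, with a black grip bar on top, 70 mm long (along x), 14 mm wide (y) and 24 mm high above the plate (bar top 34 mm above the origin). Origin at the centre of the plate's underside, z towards the bar. It starts on stand_b, tilted with its slope.
- stand_a: Fixed black bent-sheet stand holding the block, 74 mm wide (y), 110 mm deep (x). Origin at its foot's centre, z up. Its face slopes 30 degrees, rising towards +x from 16 to 73 mm. A lip 12 mm high stops the part at the low end; rails 5 mm high run about 2.5 mm off its long sides. The part lies x up the slope, z square to the face; its origin starts at about (-5, 0, 42) mm in the stand's frame.
- stand_b: Fixed stand like stand_a, which holds the cover in the same way. The two stands may change places.
- carousel: Bystander: teal round tube carousel with violet caps, 82 mm across, 99 mm high, loose. Origin at the centre of its underside.
- tip_box: Bystander: blue pipette-tip box, 82 x 122 mm (x, y), 68 mm high, loose. Origin at the centre of its underside.
- bottle: Bystander: amber reagent bottle, 64 mm across, 150 mm high, loose. Origin at the centre of its underside.
- beaker: Bystander: white plastic beaker, 72 mm across at the rim, 95 mm high, loose. Origin at the centre of its underside.
Mind the look-alikes: they are no part of the job. What is shaped like the cover but green or yellow is not meant. Of the things that look like the collar, the larger one is meant.

How it is judged:
On the way, in this order (a step that is already met when the one before it is completed fails the run):
1. the block stands home in the pocket, let go (horizontal distance between block and nest below 0.004 m and z of block in the frame of nest between -0.003 and 0.003 m and angle between the x axis of block and the x axis of nest, either way round below 0.07 rad and angle between the z axis of block and the z axis of nest, either way round below 0.04 rad and angle between block's own z axis and vertical below 0.1 rad and contact force between the fingers and block below 0.3 N and linear speed of block below 0.02 m/s), for 0.2 s.
2. the collar lies home on the block, let go (horizontal distance between each of block, collar and nest below 0.004 m and z of block in the frame of nest between -0.003 and 0.003 m and angle between the x axis of each of block, collar and the x axis of nest, either way round below 0.07 rad and angle between the z axis of each of block, collar and the z axis of nest, either way round below 0.04 rad and angle between block's own z axis and vertical below 0.1 rad and (z of collar in the frame of nest between 0.037 and 0.043 m or z of collar in the frame of nest between 0.061 and 0.067 m) and contact force between the fingers and collar below 0.3 N and linear speed of collar below 0.02 m/s), for 0.2 s.
At the end, for the whole second after the job is handed in: Block, collar and cover stacked in the pocket in this order: centred within 4 mm, at the proper height (undersides 0, 40, 64 mm above the plate) within 3 mm, level within 2 degrees, long sides along the pocket within 4 degrees, block and cover right way up; released, at rest (all of step 2 and horizontal distance between cover and nest below 0.004 m and z of cover in the frame of nest between 0.061 and 0.067 m and angle between the x axis of cover and the x axis of nest, either way round below 0.07 rad and angle between the z axis of cover and the z axis of nest, either way round below 0.04 rad and angle between cover's own z axis and vertical below 0.1 rad and contact force between the fingers and block below 0.3 N and linear speed of each of block, cover below 0.02 m/s and contact force between the fingers and cover below 0.3 N); the robot touches nothing.
It fails at once if block, collar or cover falls freely (not held and faster than 0.4 m/s, as after a drop of about 8 mm) ((contact force between the fingers and block below 0.1 N and linear speed of block above 0.4 m/s) or (contact force between the fingers and collar below 0.1 N and linear speed of collar above 0.4 m/s) or (contact force between the fingers and cover below 0.1 N and linear speed of cover above 0.4 m/s)).
It fails at once if the tube block is tipped more than 60 degrees from upright (angle between block's own z axis and vertical above 1.05 rad).
It fails at once if carousel, tip box, beaker or bottle is moved more than 20 mm or tipped over 14 degrees ((distance of carousel from where it was at the start of the episode above 0.02 m or angle between carousel's own z axis and vertical above 0.25 rad) or (distance of tip_box from where it was at the start of the episode above 0.02 m or angle between tip_box's own z axis and vertical above 0.25 rad) or (distance of beaker from where it was at the start of the episode above 0.02 m or angle between beaker's own z axis and vertical above 0.25 rad) or (distance of bottle from where it was at the start of the episode above 0.02 m or angle between bottle's own z axis and vertical above 0.25 rad)).
It also fails if it takes over 72 s, if anything falls off the work surface, if the arm or the gripper's body presses on something with over 40 N, if the wrist force passes 120 N, or if a joint passes its speed limit or range.

### The arm

A 7-joint arm with a two-finger parallel gripper is mounted at the origin on the work surface. World frame = base frame: x ahead of the robot, y to its left, z up, the work surface at z = 0. Lengths are in m, angles in rad, forces in N, time in s.
With the tool pointing down it reaches from about 0.425 to 0.925 m from the base axis. Payload 6.8 kg.
Tool frame: the origin (TCP) lies at the very end of the fingers, on their centre line; the grasp point (between the pads) lies bot.grip_depth behind it (bot.grip_depth is the distance from the TCP to the grasp point, in m); z points along the fingers, y is the line along which they close (so a half turn about z gives the same grasp; the last joint's range is limited). The gripper opens to 85 mm and grips with 20 to 120 N. Pads are 22 mm wide; open, the fingers measure 114 mm over their backs; the gripper's body (76 mm by 85 mm) begins 54 mm behind the grasp point. The pads swing forward as they close: fully open they stand 13 mm farther back than shut.
Start: joints at [-1.298, 0.477, 0.022, 1.555, -0.011, 1.109, -0.083], TCP at [0.251, 0.627, 0.231] pointing down, gripper open.
Joint ranges: [-2.96, 2.96], [-0.34, 2.1], [-1.41, 1.46], [0.24, 2.44], [-1.37, 4.51], [0.17, 1.92], [-2.96, 2.96]. Speed limits (rad/s): [2.39, 2.39, 3.14, 3.14, 3.14, 3.14, 3.14].

### API

Orientations are given as a unit quaternion [w, x, y, z].
In Python, from station import bot gives the robot as it stands.
- The arm moves only by the tool send_rows, never from a script. Its arguments are lists of equal length, an entry for each row: "slide": the shift along the tool's x, y, z in mm, a list of three; "roll": the turn about the tool's z in degrees; "claw": the opening, from 0 (shut) to 1 (fully open). A call has exactly 8 rows; each row is the pose to reach, as a shift and turn from the pose commanded when the call began, along the tool's axes at that moment; what a row does not reach only later rows make up. A row lasts 1/12 s, in which the tool goes at most 41.7 mm and 7.16 degrees, less where a joint would pass 70% of its speed; a pose out of reach is approached as far as the arm can. A call with a gripper value outside its range is refused whole. The fingers move at their own pace and stop on an object; "force" is the grip in N (left out, the last holds). Time passes only in rows, so rows that repeat a pose let the fingers close, or fill a call up. It gives the time, the measured TCP pose, the force, the opening and the grip force at its end, in the units of the state.
- bot.get_obs(): the state, without advancing time (a new reading comes with each control period).
- bot.read_camera(name): name is "scene" or "side" or "wrist"; returns the picture (420x560x3 uint8, red, green, blue); there is no depth.
- bot.camera_model(name): a dict with "camera_matrix" (3x3 intrinsics, pixels), "D" ([k1, k2, p1, p2, k3] as OpenCV has them; the pictures are not rectified), "camera_from_world" (4x4, takes a point from world to camera coordinates). Camera axes: x right, y down, z forward; pixel columns grow to the right and rows downward; lengths in m; the calibration is good to about 2 mm. A picture is of the moment at which its call begins: read the wrist's pose just before it. camera_model takes no time and is no camera call; for the wrist camera it gives the pose at the moment of the call.
- bot.hand_in(): hands the job in; it is judged then, once.
The state is a dict: "t": time; "q": joint angles; "joint_vel": joint speeds; "joint_torque": joint torques, N m; "eef_pos": TCP position; "tool_rot": TCP orientation; "contact_force": force on the tool from outside, world axes, zero at the start; "torque": the same for the moment, N m; "gripper_width": opening from 0.0 (shut) to 1.0 (fully open); "grasp_force": force on a finger pad.
Only numpy, scipy, OpenCV 4.12 (cv2) and the standard library are available. Lean on these libraries where they do the work, as an engineer would, in place of code of your own. Each camera call takes 0.05 s, during which the arm holds its last target. There are 200 camera calls.

## Working session

There is one attempt and no reset: what is moved stays moved. The work goes in short steps, Python scripts to look and compute and a tool call to move; the robot and the scene stay as the last step left them, time stands still between calls to the robot, and variables do not carry over. Pictures are saved under pics/ and viewed, at most 10 in all, crops included, and the job is handed in when it is done.

Besides the shell and the picture viewer there is one more tool, called after "Emit:" as a command line: name --pt "numbers of a row" for each row, then --argument value for the rest. send_rows: Moves the arm, as the interface text tells. Its arguments: {"type":"object","properties":{"slide":{"type":"array","items":{"type":"array","items":{"type":"number"}}},"roll":{"type":"array","items":{"type":"number"}},"claw":{"type":"array","items":{"type":"number"}},"force":{"type":"number"}},"required":["slide","roll","claw"]}

```bash
ls; mkdir -p pics; python3 - <<'E'
from station import bot
import cv2,numpy as np
o=bot.get_obs();print({k:np.round(v,3).tolist() for k,v in o.items()},bot.grip_depth)
for n in("scene","side","wrist"):
    m=bot.camera_model(n)
    im=bot.read_camera(n);cv2.imwrite(f"pics/{n}0.png",im[:,:,::-1])
    print(n,np.round(m["camera_matrix"],1).tolist(),m["D"],np.round(m["camera_from_world"],3).tolist())
E
```

```text
pics
{'t': 0.0, 'q': [-1.298, 0.478, 0.022, 1.556, -0.011, 1.109, -0.083], 'joint_vel': [0.001, -0.001, -0.0, -0.0, 0.001, -0.0, -0.0], 'joint_torque': [0.0, -59.644, 1.608, -28.121, 0.012, 0.009, 0.0], 'eef_pos': [0.251, 0.626, 0.23], 'tool_rot': [-0.0, 0.189, 0.982, -0.001], 'contact_force': [-0.172, 0.0, 0.4], 'torque': [0.012, -0.009, 0.053], 'grasp_force': 0.0, 'gripper_width': 1.003} 0.0187
scene [[499.5, 0.0, 281.1], [0.0, 499.5, 200.8], [0.0, 0.0, 1.0]] [-0.0626195  0.         0.         0.         0.       ] [[0.139, 0.99, -0.007, -0.036], [0.58, -0.087, -0.81, -0.24], [-0.803, 0.108, -0.587, 1.675], [0.0, 0.0, 0.0, 1.0]]
side [[497.7, 0.0, 269.6], [0.0, 497.7, 205.0], [0.0, 0.0, 1.0]] [-0.019678  0.        0.        0.        0.      ] [[0.701, -0.713, 0.018, -0.411], [-0.504, -0.513, -0.695, 0.299], [0.505, 0.478, -0.719, 1.216], [0.0, 0.0, 0.0, 1.0]]
wrist [[296.4, 0.0, 286.4], [0.0, 296.4, 208.0], [0.0, 0.0, 1.0]] [-0.05762862  0.          0.          0.          0.        ] [[0.372, 0.928, -0.003, -0.674], [0.877, -0.351, 0.327, -0.042], [0.303, -0.124, -0.945, 0.382], [0.0, 0.0, 0.0, 1.0]]
```

View pics/scene0.png

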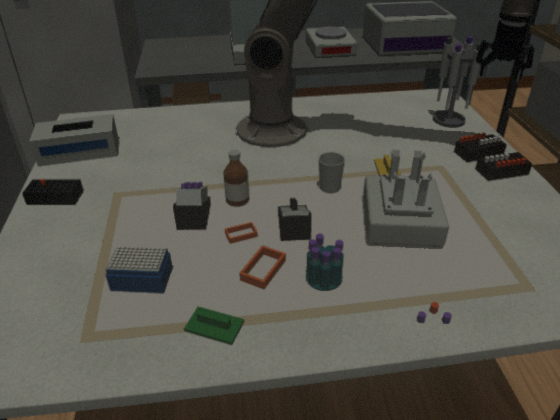

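View pics/side0.png

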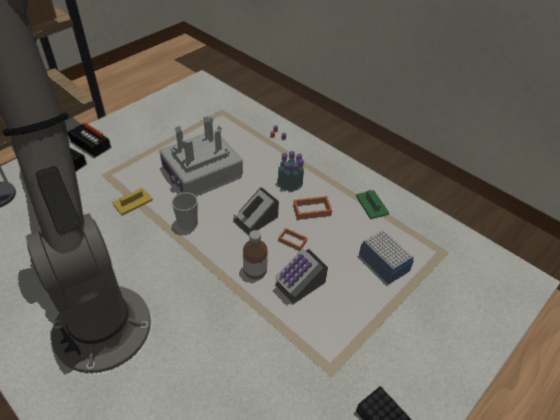

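Scene view: the block with violet caps is on the stand at (192,205), side (300,272). The cover's stand is at (295,215), side (258,205).
- **Collar candidates:** large orange frame (263,267), small orange frame (241,232). I choose the large one.
- **Cover candidates:** white plate with bar on its stand (295,215), green (214,324), yellow (387,165). I choose the white one.
- **Block candidates:** tubed block (192,205), teal carousel (325,262), tip box (140,268), racks at the edges. I choose the block on the stand.

```bash
cat > h.py <<'E'
from station import bot
import cv2,numpy as np
def snap(n,f=None):
    m=bot.camera_model(n); im=bot.read_camera(n)[:,:,::-1].copy()
    if f: cv2.imwrite(f"pics/{f}.png",im); np.save(f"pics/{f}.npy",np.array([m["camera_matrix"],m["camera_from_world"][:3,:3]])); np.save(f"pics/{f}_t.npy",np.r_[m["camera_from_world"][:3,3],m["D"]])
    return m,im
def ray(m,uv):
    p=cv2.undistortPoints(np.float64(uv).reshape(-1,1,2),np.array(m["camera_matrix"]),np.array(m["D"]))[:,0]
    T=np.array(m["camera_from_world"]);R,t=T[:3,:3],T[:3,3]
    return -R.T@t,np.c_[p,np.ones(len(p))]@R
def onz(m,uv,z):
    c,d=ray(m,uv); return c+d*((z-c[2])/d[:,2])[:,None]
def tri(m1,u1,m2,u2):
    out=[]
    (c1,D1),(c2,D2)=ray(m1,u1),ray(m2,u2)
    for a,b in zip(D1,D2):
        a=a/np.linalg.norm(a);b=b/np.linalg.norm(b)
        s=np.linalg.lstsq(np.c_[a,-b],c2-c1,rcond=None)[0]
        p,q=c1+s[0]*a,c2+s[1]*b; out.append(np.r_[(p+q)/2,np.linalg.norm(p-q)])
    return np.array(out)
def proj(m,P):
    T=np.array(m["camera_from_world"])
    return cv2.projectPoints(np.float64(P).reshape(-1,1,3),cv2.Rodrigues(T[:3,:3])[0],T[:3,3],np.array(m["camera_matrix"]),np.array(m["D"]))[0][:,0]
def mask(im,h0,h1,s=90,v=50):
    return cv2.inRange(cv2.cvtColor(im,cv2.COLOR_BGR2HSV),(h0,s,v),(h1,255,255))
def blobs(mk,amin=30):
    cs,_=cv2.findContours(mk,cv2.RETR_EXTERNAL,cv2.CHAIN_APPROX_NONE)
    return [c for c in cs if cv2.contourArea(c)>amin]
E
python3 - <<'E'
from h import *
np.set_printoptions(precision=4,suppress=True)
ims={}
for n in("scene","side"):
    m=bot.camera_model(n);im=cv2.imread(f"pics/{n}0.png");ims[n]=(m,im)
    for c in blobs(mask(im,3,18,110,90),60):
        r=cv2.minAreaRect(c)
        b=onz(m,cv2.boxPoints(r),0.012); e=[np.linalg.norm(b[1]-b[0]),np.linalg.norm(b[2]-b[1])]
        print(n,'orange',np.round(r[0]),b.mean(0)[:2],e)
    for c in blobs(mask(im,118,160,50,40),6): print(n,'violet',c.mean(0).round(),cv2.contourArea(c))
ms,md=ims["scene"][0],ims["side"][0]
print("tri block,cover",tri(ms,[(192,187),(293,203),(331,160),(241,157)],md,[(301,270),(259,201),(186,198),(256,236)]))
for nm,p,z in(("yellow",(387,165),.01),("green",(214,324),.01),("carousel",(325,283),0),("tip",(140,288),0)): print(nm,onz(ms,[p],z))
print('shaker corners z74',onz(md,[(162,158),(206,135),(242,172),(184,195)],.074))
print('guides tops z176',tri(ms,[(395,152),(417,153),(398,178),(423,177)],md,[(187,143),(180,128),(217,130),(209,120)]))
c=np.hstack([cv2.resize(ims["scene"][1][170:300,150:360],(480,297),interpolation=2),cv2.resize(ims["side"][1][100:220,140:260],(297,297),interpolation=2)])
cv2.imwrite("pics/crop1.png",c)
E
```

```text
scene orange [ 41. 416.] [ 0.9819 -0.5125] [np.float64(0.11553406547721622), np.float64(0.013553601902642516)]
scene orange [533. 387.] [1.0468 0.3418] [np.float64(0.1262639112881432), np.float64(0.14495703654155878)]
scene orange [262. 263.] [ 0.6564 -0.0977] [np.float64(0.12749648307864345), np.float64(0.0709772557531562)]
scene orange [527. 146.] [0.2377 0.7898] [np.float64(0.14266693012468426), np.float64(0.29107993541631155)]
scene orange [486. 105.] [-0.0648  0.8041] [np.float64(0.3728553560997564), np.float64(0.12107698785335604)]
scene orange [521.  97.] [-0.103   0.9684] [np.float64(0.21823525064573157), np.float64(0.047166107335838744)]
scene violet [[446. 317.]] 49.5
scene violet [[421. 316.]] 48.0
scene violet [[326. 256.]] 67.0
scene violet [[337. 249.]] 111.0
scene violet [[316. 245.]] 170.0
scene violet [[191. 185.]] 70.5
scene violet [[458.  47.]] 26.5
scene violet [[469.  39.]] 25.0
side orange [292. 238.] [ 0.5354 -0.1395] [np.float64(0.044358478672420626), np.float64(0.07677707316672548)]
side orange [312. 205.] [ 0.6733 -0.0953] [np.float64(0.11253450351148325), n
[... 248 characters left out ...]

side violet [[298. 162.]] 69.0
side violet [[284. 156.]] 17.0
side violet [[291. 154.]] 17.5
side violet [[284. 136.]] 9.0
side violet [[275. 128.]] 8.5
tri block,cover [[ 0.4287 -0.2557  0.0775  0.013 ]
 [ 0.5276 -0.0098  0.074   0.0053]
 [ 0.3744  0.1213  0.095   0.0047]
 [ 0.395  -0.1272  0.1321  0.0159]]
yellow [[0.2928 0.311  0.01  ]]
green [[ 0.8185 -0.2127  0.01  ]]
carousel [[0.7294 0.0317 0.    ]]
tip [[ 0.6866 -0.3707  0.    ]]
shaker corners z74 [[0.4438 0.3315 0.074 ]
 [0.6163 0.3242 0.074 ]
 [0.577  0.1107 0.074 ]
 [0.39   0.1557 0.074 ]]
guides tops z176 [[0.4827 0.2476 0.1654 0.0106]
 [0.5036 0.2994 0.175  0.0011]
 [0.5854 0.2257 0.1637 0.0025]
 [0.5981 0.2786 0.168  0.0011]]
```

View pics/crop1.png

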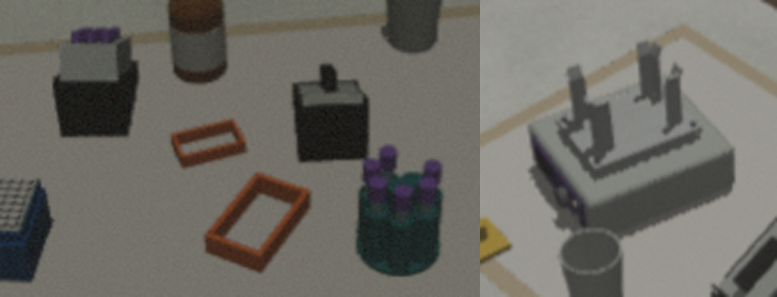

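Crop check: the large orange frame at scene (263,267), the block with its caps, the white cover with a black bar, and the four guides all match the descriptions. First I move over the shaker to measure the pocket.

Emit:
send_rows --pt "-20 -12 -10" --pt "-50 -29 -20" --pt "-85 -49 -30" --pt "-120 -69 -40" --pt "-150 -86 -50" --pt "-175 -100 -50" --pt "-192 -110 -50" --pt "-202 -116 -50" --roll '[0, 0, 0, 0, 0, 0, 0, 0]' --claw '[1, 1, 1, 1, 1, 1, 1, 1]' --force 30

```text
t: 0.82
eef_pos: [0.3976, 0.4409, 0.2815]
tool_rot: [0.0, 0.191, 0.982, -0.0]
contact_force: [0.6, -0.2, -0.3]
gripper_width: 1.001
grasp_force: 0.0
```

Emit:
send_rows --pt "-20 -12 -10" --pt "-55 -32 -20" --pt "-90 -52 -30" --pt "-125 -72 -40" --pt "-160 -92 -50" --pt "-190 -109 -50" --pt "-202 -116 -50" --pt "-202 -116 -50" --roll '[-2, -4, -6, -8, -10, -10, -10, -10]' --claw '[1, 1, 1, 1, 1, 1, 1, 1]'

```text
t: 1.48
eef_pos: [0.5421, 0.2571, 0.3312]
tool_rot: [0.001, 0.106, 0.994, -0.001]
contact_force: [-0.1, 0.3, -0.6]
gripper_width: 0.998
grasp_force: 0.0
```

```bash
cat >> h.py <<'E'
from scipy.spatial.transform import Rotation
def pose():
    o=bot.get_obs();R=Rotation.from_quat(np.roll(o["tool_rot"],-1)).as_matrix()
    return o,np.array(o["eef_pos"]),R,np.degrees(np.arctan2(R[1,1],R[0,1]))
def go(p,psi=None):
    "slide mm and roll deg to TCP target p, tool-y direction psi"
    o,e,R,a=pose(); r=0 if psi is None else (a-psi+90)%180-90
    print("t%.2f"%o["t"],"TCP",e.round(4),"psi%.2f"%a,"tilt",R[:,2].round(3),"-> slide",(1000*R.T@(np.array(p)-e)).round(1),"roll %.2f"%r)
E
python3 - <<'E'
from h import *
go((.54,.262,.33),78)
m,im=snap("wrist","w1");print(bot.get_obs()["contact_force"])
E
```

```text
t1.48 TCP [0.5421 0.2571 0.3312] psi77.81 tilt [ 0.001 -0.002 -1.   ] -> slide [3.1 4.4 1.2] roll -0.19
[ 0.03447813  0.31455006 -0.17622143]
```

View pics/w1.png

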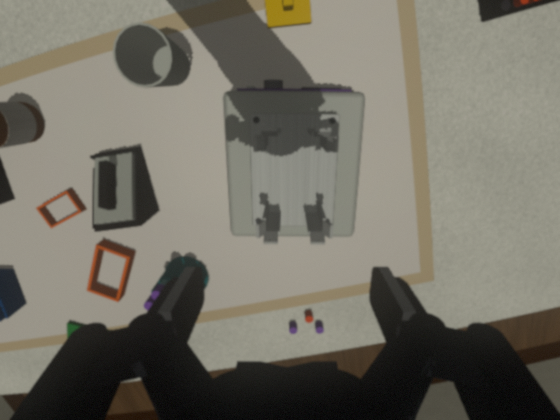

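The wrist view shows the shaker housing at (224-362, 92-237), guides near (265,215), (318,215), (255,125), (330,125), plus the beaker, cover stand and both collars. I'll enlarge the shaker to read the guides' exact pixels.

```bash
python3 - <<'E'
import cv2,numpy as np
im=cv2.imread("pics/w1.png")[85:245,215:375]
im=cv2.resize(im,(600,600),interpolation=cv2.INTER_CUBIC)
im=cv2.convertScaleAbs(im,alpha=1.6,beta=20)
for k in range(0,160,20):
    p=int(k*3.75);cv2.line(im,(p,0),(p,6),(0,0,255),1);cv2.line(im,(0,p),(6,p),(0,0,255),1)
cv2.imwrite("pics/w1c.png",im)
E
```

```text
(no output)
```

View pics/w1c.png

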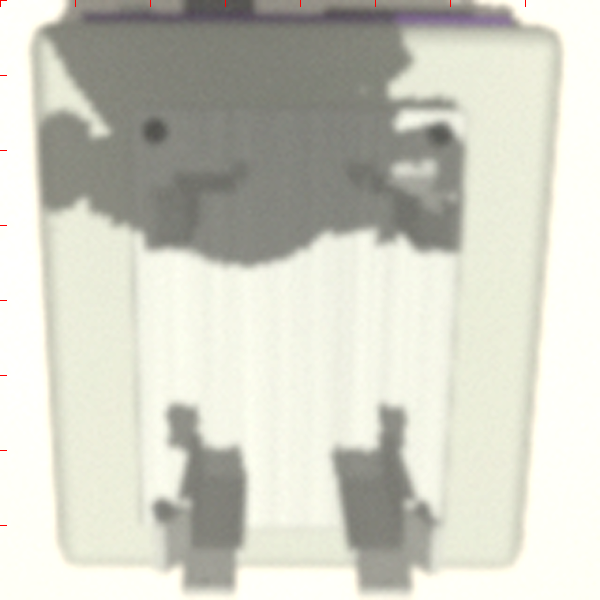

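```bash
cat >> h.py <<'E'
def load(f):
    a=np.load(f"pics/{f}.npy");b=np.load(f"pics/{f}_t.npy");T=np.eye(4);T[:3,:3]=a[1];T[:3,3]=b[:3]
    return dict(camera_matrix=a[0],D=b[3:],camera_from_world=T)
E
python3 - <<'E'
from h import *
np.set_printoptions(precision=4,suppress=True)
m=load("w1"); f=lambda P:np.float64(P)/3.75+[215-.5+.13,85-.5+.13]
ang=lambda v:np.degrees(np.arctan2(v[1],v[0]))
for nm,P,z in(("plate",[(126,103),(465,103),(440,527),(141,527)],.094),("screw",[(154,130),(440,134),(421,512),(165,511)],.095),
 ("housing",[(32,25),(561,30),(522,566),(62,566)],.074),("flaretop +x guides",[(184,590),(236,590),(358,590),(411,590)],.176)):
    w=onz(m,f(P),z); d=[np.linalg.norm(w[i]-w[i-1]) for i in range(4)]
    print(nm,w[:,:2].tolist(),"c",w.mean(0)[:2],"sides",np.array(d),"yaw",ang(w[3]-w[0]),ang(w[2]-w[1]),"y-yaw",ang(w[1]-w[0])-90,ang(w[2]-w[3])-90)
# contact points of +x guide inner wall with plate
w=onz(m,f([(242,478),(335,480)]),.16);print(w)
E
```

```text
plate [[0.4562145147510663, 0.22692000640748206], [0.4795651004631775, 0.3352635547411712], [0.625600803370806, 0.30264966023692996], [0.6023325044918424, 0.19476667367953504]] c [0.5409 0.2649] sides [0.1496 0.1108 0.1496 0.1104] yaw -12.410176871681193 -12.589180823666432 y-yaw -12.162548708345938 -12.171163576250507
screw [[0.4664742713692388, 0.233918334405577], [0.48750350243724805, 0.32546335266359805], [0.6178177823858415, 0.29671881994932997], [0.5976666274907545, 0.205162091034222]] c [0.5424 0.2653] sides [0.1343 0.0939 0.1334 0.0937] yaw -12.36322347694714 -12.43903191775443 y-yaw -12.937235170216255 -12.412596298633048
housing [[0.42445762936205306, 0.19956775807892974], [0.46373396384078436, 0.37426728266487347], [0.6576785286599844, 0.3331158782807491], [0.6194465371344064, 0.15586625465679413]] c [0.5413 0.2657] sides [0.1998 0.1791 0.1983 0.1813] yaw -12.632548613088025 -11.979425389731786 y-yaw -12.670687752519228 -12.17197729490212
flaretop +x guides [[0.5935280013714684, 0.2195382245761069], [0.5967499394126131, 0.23455432933643133], [0.6043446734268152, 0.26975354812811353], [0.607666022289991, 0.28506122411017054]] c [0.6006 0.2522] sides [0.067  0.0154 0.036  0.0157] yaw 77.82385496832751 77.82427128267238 y-yaw -12.110083014323024 -192.24187364019798
[[0.5684 0.2423 0.16  ]
 [0.5749 0.2695 0.16  ]]
```

Emit:
send_rows --pt "0 -15 0" --pt "-2 -45 0" --pt "-4 -80 0" --pt "-6 -115 0" --pt "-8 -150 0" --pt "-8 -185 0" --pt "-8 -215 0" --pt "-8 -232 0" --roll '[0, 0, 0, 0, 0, 0, 0, 0]' --claw '[1, 1, 1, 1, 1, 1, 1, 1]'

```text
t: 2.2
eef_pos: [0.4982, 0.0299, 0.3313]
tool_rot: [-0.0, 0.103, 0.995, -0.0]
contact_force: [0.4, 0.2, -0.5]
gripper_width: 0.999
grasp_force: 0.0
```

Emit:
send_rows --pt "0 -20 0" --pt "-2 -55 0" --pt "-4 -95 0" --pt "-6 -130 0" --pt "-8 -165 0" --pt "-8 -200 0" --pt "-8 -225 0" --pt "-8 -232 0" --roll '[-2, -4, -6, -8, -10, -12, -12, -12]' --claw '[1, 1, 1, 1, 1, 1, 1, 1]'

```text
t: 2.87
eef_pos: [0.4585, -0.1994, 0.3313]
tool_rot: [-0.0, 0.0, 1.0, -0.0]
contact_force: [-0.3, 0.2, 0.4]
gripper_width: 1.0
grasp_force: 0.0
```

```bash
python3 - <<'E'
from h import *
go((.46,-.2,.33),90)
m,im=snap("wrist","w2");print(bot.get_obs()["contact_force"])
cv2.imwrite("pics/w2b.png",cv2.convertScaleAbs(cv2.resize(im,(800,600),interpolation=2),alpha=1.6,beta=20))
E
```

```text
t2.87 TCP [ 0.4585 -0.1994  0.3313] psi89.99 tilt [-0.    -0.001 -1.   ] -> slide [-1.5 -0.6  1.3] roll -0.01
[ 0.14947361 -0.45192355  0.30685311]
```

View pics/w2b.png

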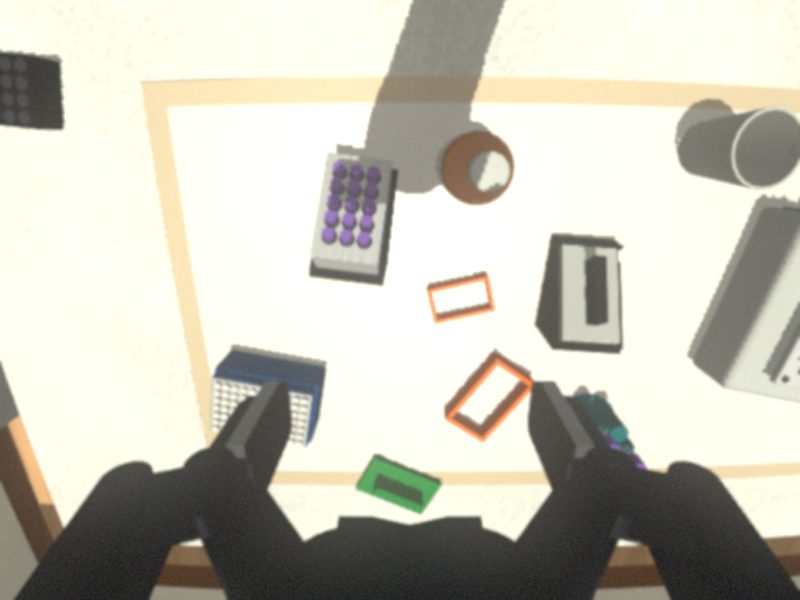

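Enlarged wrist view (×1.43): caps grid at about (330-374, 169-240), bottle (478,167), cover with bar (597,290), large collar (488,396), small one (461,297). Measuring the block from its caps.

```bash
python3 - <<'E'
from h import *
np.set_printoptions(precision=4,suppress=True)
m=load("w2");im=cv2.imread("pics/w2.png")
mk=mask(im,118,165,60,30); mk[:100]=0;mk[190:]=0;mk[:,:200]=0;mk[:,290:]=0
ys,xs=np.nonzero(mk);print(len(xs),xs.min(),xs.max(),ys.min(),ys.max())
r=cv2.minAreaRect(np.c_[xs,ys].astype(np.float32));print(r)
c,d=ray(m,np.r_[cv2.boxPoints(r),[(xs.mean(),ys.mean())]])
yaw=0
for _ in range(4):
    n=np.array([-.5*np.cos(yaw),-.5*np.sin(yaw),.866])
    p0=(c+d[4]*((.085-c[2])/d[4,2]))
    P=c+d*(((p0-c)@n)/(d@n))[:,None]
    e=[P[1]-P[0],P[2]-P[1]]; e.sort(key=np.linalg.norm);L=e[1]*np.sign(e[1][0]);yaw=np.arctan2(L[1],L[0])
    print(np.degrees(yaw),[np.linalg.norm(v) for v in e],P[:4].mean(0),p0)
u=np.array([np.cos(yaw),np.sin(yaw)])
print("stand",p0[:2]+.030*u,"block origin",p0[:2]+.025*u)
# block top-face corners (view px /1.4286)
q=np.float64([(330,153),(390,160),(380,275),(315,262)])/1.4286
for cc in blobs(mask(im,3,18,110,90),60):
    r=cv2.minAreaRect(cc);b=onz(m,cv2.boxPoints(r),.024);bb=onz(m,cv2.boxPoints(r),.018)
    v=max([b[1]-b[0],b[2]-b[1]],key=np.linalg.norm)
    print("orange",r[0],b.mean(0),[np.linalg.norm(b[1]-b[0]),np.linalg.norm(b[2]-b[1])],np.degrees(np.arctan2(v[1],v[0]))%180)
md=bot.camera_model("side");s=cv2.imread("pics/side0.png")
mk=mask(s,118,165,50,40);mk[:245]=0;mk[300:]=0;mk[:,:270]=0;mk[:,330:]=0
ys2,xs2=np.nonzero(mk);print("side caps",xs2.mean(),ys2.mean(),"tri",tri(m,[(xs.mean(),ys.mean())],md,[(xs2.mean(),ys2.mean())]))
E
```

```text
852 226 264 113 172
((245.729736328125, 142.6216278076172), (32.879798889160156, 55.89565658569336), 9.462322235107422)
-7.535901301316597 [np.float64(0.04421283337003837), np.float64(0.07774236667401963)] [ 0.418  -0.2528  0.0822] [ 0.4229 -0.2531  0.085 ]
-7.489390422927887 [np.float64(0.043689615390835934), np.float64(0.07756287485070251)] [ 0.418  -0.2527  0.0822] [ 0.4229 -0.2531  0.085 ]
-7.4893886485241055 [np.float64(0.043692225338305836), np.float64(0.07756474930896037)] [ 0.418  -0.2527  0.0822] [ 0.4229 -0.2531  0.085 ]
-7.489388648524063 [np.float64(0.043692225438025756), np.float64(0.07756474938029283)] [ 0.418  -0.2527  0.0822] [ 0.4229 -0.2531  0.085 ]
stand [ 0.4527 -0.257 ] block origin [ 0.4477 -0.2563]
orange (20.435653686523438, 324.1916809082031) [ 0.7792 -0.734   0.024 ] [np.float64(0.022912286956076052), np.float64(0.14987206723190089)] 0.08263396195188555
orange (342.48675537109375, 280.3009033203125) [ 0.6658 -0.1017  0.024 ] [np.float64(0.10927069096365923), np.float64(0.06346186533228751)] 144.35830762345046
orange (322.3235168457031, 208.70587158203125) [ 0.5307 -0.1423  0.024 ] [np.float64(0.06862027388273065), np.float64(0.043309355188489766)] 103.17040993532186
side caps 294.92459016393445 269.1704918032787 tri [[ 0.4215 -0.2522  0.0793  0.0053]]
```

Emit:
send_rows --pt "5 -12 20" --pt "12 -26 45" --pt "19 -40 80" --pt "25.6 -55 115" --pt "25.6 -55 150" --pt "25.6 -55 180" --pt "25.6 -55 195" --pt "25.6 -55 201" --roll '[2, 4, 6, 7.5, 7.5, 7.5, 7.5, 7.5]' --claw '[1, 1, 1, 1, 1, 1, 1, 1]' --force 25

```text
t: 3.58
eef_pos: [0.4339, -0.2479, 0.1274]
tool_rot: [-0.003, 0.062, 0.998, 0.001]
contact_force: [0.3, 1.2, 1.3]
gripper_width: 0.997
grasp_force: 0.0
```

```bash
python3 - <<'E'
from h import *
go((.4329,-.2544,.050),82.5)
E
```

```text
t3.58 TCP [ 0.4339 -0.2479  0.1274] psi82.89 tilt [-0.005  0.003 -1.   ] -> slide [-0.2 -6.7 77.4] roll 0.39
```

Emit:
send_rows --pt "0 0 0" --pt "0 0 20" --pt "0 0 45" --pt "0 0 65" --pt "0 0 76" --pt "0 0 80" --pt "0 0 80" --pt "0 0 80" --roll '[0, 0, 0, 0, 0, 0, 0, 0]' --claw '[1, 1, 1, 1, 1, 1, 1, 1]'

```text
t: 4.25
eef_pos: [0.4358, -0.2516, 0.0514]
tool_rot: [0.001, 0.064, 0.998, -0.0]
contact_force: [0.1, -0.2, -0.4]
gripper_width: 1.002
grasp_force: 0.0
```

Emit:
send_rows --pt "0 0 0" --pt "0 0 0" --pt "0 0 0" --pt "0 0 0" --pt "0 0 0" --pt "0 0 0" --pt "0 0 0" --pt "0 0 0" --roll '[0, 0, 0, 0, 0, 0, 0, 0]' --claw '[0.9, 0.85, 0.8, 0.75, 0.7, 0.6, 0.5, 0.5]'

```text
t: 4.92
eef_pos: [0.4356, -0.254, 0.0516]
tool_rot: [0.001, 0.065, 0.998, -0.002]
contact_force: [-0.9, -5.0, 7.0]
gripper_width: 0.728
grasp_force: 27.0
```

```bash
python3 - <<'E'
from h import *
go((.4329,-.2544,.050),82.5)
E
```

```text
t4.92 TCP [ 0.4356 -0.254   0.0516] psi82.59 tilt [ 0.003 -0.003 -1.   ] -> slide [ 2.6 -0.8  1.5] roll 0.09
```

Emit:
send_rows --pt "0 0 -5" --pt "0 0 -15" --pt "0 0 -35" --pt "0 0 -60" --pt "0 0 -80" --pt "0 0 -95" --pt "0 0 -100" --pt "0 0 -100" --roll '[0, 0, 0, 0, 0, 0, 0, 0]' --claw '[0.5, 0.5, 0.5, 0.5, 0.5, 0.5, 0.5, 0.5]'

```text
t: 5.58
eef_pos: [0.4352, -0.2509, 0.1513]
tool_rot: [0.001, 0.063, 0.998, 0.0]
contact_force: [0.2, -0.3, -7.1]
gripper_width: 0.722
grasp_force: 31.2
```

Emit:
send_rows --pt "-8 2 0" --pt "-30 8 0" --pt "-60 15 0" --pt "-90 22 0" --pt "-120 30 10" --pt "-145 36 30" --pt "-157 40 50" --pt "-160 40 60" --roll '[0, 0, 0, 0, 0, 0, 0, 0]' --claw '[0.5, 0.5, 0.5, 0.5, 0.5, 0.5, 0.5, 0.5]'

```text
t: 6.25
eef_pos: [0.6002, -0.2284, 0.0854]
tool_rot: [-0.002, 0.062, 0.998, 0.001]
contact_force: [-0.9, 0.6, -7.0]
gripper_width: 0.722
grasp_force: 31.0
```

```bash
python3 - <<'E'
from h import *
go((.60,-.235,.040),82.5)
m,im=snap("side","s2"); m,im2=snap("wrist","w3")
p=proj(bot.camera_model("side"),[(.60,-.235,.1)])[0].astype(int);print(p)
c=im[max(p[1]-60,0):p[1]+60,max(p[0]-60,0):p[0]+60]
cv2.imwrite("pics/s2c.png",np.hstack([cv2.resize(c,(380,380),interpolation=2),cv2.resize(im2,(420,380))]))
print(bot.get_obs()["contact_force"],bot.get_obs()["grasp_force"])
E
```

```text
t6.25 TCP [ 0.6002 -0.2284  0.0854] psi82.93 tilt [-0.004  0.003 -1.   ] -> slide [-0.8 -6.6 45.4] roll 0.43
[336 222]
[-1.73096722  0.48209324 -6.98225869] 31.01159155368805
```

View pics/s2c.png

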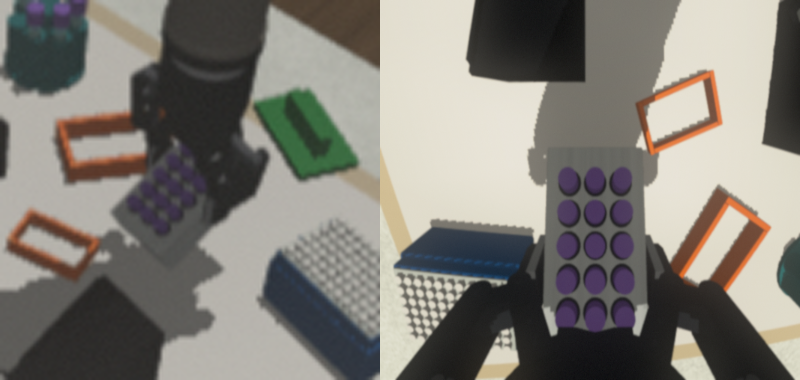

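Emit:
send_rows --pt "0 0 10" --pt "0 0 22" --pt "0 0 34" --pt "0 0 42" --pt "0 0 46" --pt "0 0 48" --pt "0 0 48" --pt "0 0 48" --roll '[0, 0, 0, 0, 0, 0, 0, 0]' --claw '[0.5, 0.5, 0.5, 0.5, 0.5, 0.5, 0.5, 0.5]' --force 22

```text
t: 7.02
eef_pos: [0.599, -0.2323, 0.0427]
tool_rot: [0.0, 0.064, 0.998, -0.0]
contact_force: [0.9, -0.4, -6.1]
gripper_width: 0.722
grasp_force: 31.0
```

Emit:
send_rows --pt "0 0 2" --pt "-5.2 0 5.5" --pt "-10 0 9.2" --pt "-14.6 0 13.5" --pt "-18.7 0 18" --pt "-22.4 0 23" --pt "-25 0 28" --pt "-25.5 0 29.5" --roll '[0, 0, 0, 0, 0, 0, 0, 0]' --claw '[0.5, 0.5, 0.5, 0.5, 0.5, 0.5, 0.5, 0.5]'

```text
t: 7.68
eef_pos: [0.6275, -0.236, 0.0133]
tool_rot: [0.003, 0.063, 0.998, -0.001]
contact_force: [6.0, -0.9, 3.9]
gripper_width: 0.722
grasp_force: 31.5
```

```bash
python3 - <<'E'
from h import *
go((.60,-.235,.008),82.5)
m,im=snap("side","s3"); m,im2=snap("wrist","w4")
p=[336,222]
c=im[max(p[1]-60,0):p[1]+60,max(p[0]-60,0):p[0]+60]
cv2.imwrite("pics/s3c.png",np.hstack([cv2.resize(c,(380,380),interpolation=2),cv2.resize(im2,(420,380))]))
print(bot.get_obs()["contact_force"],bot.get_obs()["grasp_force"])
E
```

```text
t7.68 TCP [ 0.6275 -0.236   0.0133] psi82.72 tilt [ 0.006 -0.002 -1.   ] -> slide [27.5 -2.5  5.2] roll 0.22
[ 3.35262581 -1.45386121  0.98082537] 31.073237657546997
```

View pics/s3c.png

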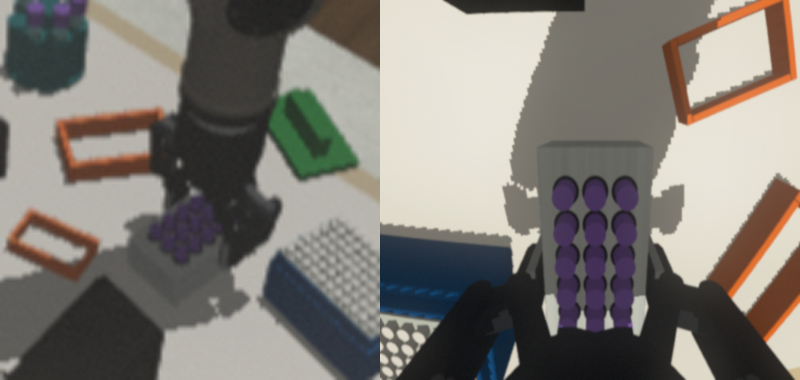

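The block is nearly level, pivoting on its low edge, and the bench carries about 8-10 N. I'll press a few more millimetres until it sits flat.

Emit:
send_rows --pt "-0.5 0 1" --pt "-1 0 2" --pt "-1.5 0 3" --pt "-2 0 4" --pt "-2 0 5" --pt "-2 0 5" --pt "-2 0 5" --pt "-2 0 5" --roll '[0, 0, 0, 0, 0, 0, 0, 0]' --claw '[0.5, 0.5, 0.5, 0.5, 0.5, 0.5, 0.5, 0.5]'

```text
t: 8.45
eef_pos: [0.6292, -0.2362, 0.0089]
tool_rot: [0.003, 0.064, 0.998, -0.001]
contact_force: [7.0, -1.1, 2.5]
gripper_width: 0.722
grasp_force: 31.5
```

```bash
python3 - <<'E'
from h import *
go((.60,-.235,.008),82.5)
print(bot.get_obs()["contact_force"],bot.get_obs()["torque"],bot.get_obs()["grasp_force"])
E
```

```text
t8.45 TCP [ 0.6292 -0.2362  0.0089] psi82.71 tilt [ 0.006 -0.002 -1.   ] -> slide [29.1 -2.5  0.7] roll 0.21
[ 7.02181065 -1.08502673  2.53064635] [-0.1492321  -0.95448869 -0.03427755] 31.466349363327026
```

Emit:
send_rows --pt "0 0 1" --pt "-0.5 0 2" --pt "-1 0 3" --pt "-1 0 4" --pt "-1 0 4" --pt "-1 0 4" --pt "-1 0 4" --pt "-1 0 4" --roll '[0, 0, 0, 0, 0, 0, 0, 0]' --claw '[0.5, 0.5, 0.5, 0.5, 0.5, 0.5, 0.5, 0.5]'

```text
t: 9.12
eef_pos: [0.6299, -0.2363, 0.0073]
tool_rot: [0.003, 0.064, 0.998, -0.0]
contact_force: [-2.5, 3.0, 23.4]
gripper_width: 0.722
grasp_force: 33.9
```

```bash
python3 - <<'E'
from h import *
go((.60,-.235,.008),82.5)
m,im=snap("wrist","w5")
print(bot.get_obs()["contact_force"],bot.get_obs()["torque"],bot.get_obs()["grasp_force"])
mk=mask(im,118,165,60,30)
for f in("w3","w4","w5"):
    im=cv2.imread(f"pics/{f}.png");mk=mask(im,118,165,60,30)[:, 330:480];ys,xs=np.nonzero(mk);print(f,ys.min(),ys.max(),xs.min()+330,xs.max()+330)
    g=cv2.cvtColor(im,cv2.COLOR_BGR2GRAY)[120:230,405:440].mean(1);print(np.round(g[20:70]).astype(int).tolist())
E
```

```text
t9.12 TCP [ 0.6299 -0.2363  0.0073] psi82.71 tilt [ 0.006 -0.001 -1.   ] -> slide [29.9 -2.5 -0.9] roll 0.21
[-1.82619141  2.77174685 22.82607006] [0.47324565 0.78423764 0.05440277] 33.92522692680359
w3 188 362 330 339
[129, 124, 122, 125, 132, 140, 150, 161, 172, 182, 191, 199, 205, 211, 217, 222, 225, 226, 226, 226, 226, 226, 226, 226, 226, 226, 226, 226, 226, 226, 226, 226, 226, 226, 226, 226, 226, 226, 226, 226, 226, 226, 226, 226, 226, 226, 226, 226, 226, 226]
w4 198 362 330 343
[227, 228, 228, 228, 228, 228, 228, 228, 228, 228, 228, 228, 228, 228, 228, 228, 228, 229, 228, 228, 228, 229, 229, 229, 229, 229, 229, 229, 229, 229, 229, 229, 229, 229, 229, 229, 229, 229, 229, 229, 229, 229, 229, 229, 229, 229, 229, 229, 229, 229]
w5 204 362 330 345
[229, 229, 229, 229, 229, 229, 229, 229, 229, 229, 230, 230, 230, 230, 230, 230, 230, 230, 230, 230, 230, 230, 230, 230, 230, 230, 230, 230, 230, 230, 230, 230, 230, 230, 230, 230, 230, 230, 230, 230, 230, 230, 230, 230, 230, 230, 230, 230, 230, 230]
```

The force rose to 23 N, so the block is flat. I'll release it, rise, and re-measure.

Emit:
send_rows --pt "0 0 -1.5" --pt "0 0 -2" --pt "0 0 -2" --pt "0 0 -2" --pt "0 0 -2" --pt "0 0 -2" --pt "0 0 -2" --pt "0 0 -2" --roll '[0, 0, 0, 0, 0, 0, 0, 0]' --claw '[0.6, 0.7, 0.8, 0.9, 1, 1, 1, 1]'

```text
t: 9.83
eef_pos: [0.6265, -0.2357, 0.0054]
tool_rot: [-0.0, 0.064, 0.998, 0.0]
contact_force: [-0.1, -0.6, -0.4]
gripper_width: 1.002
grasp_force: 0.0
```

Emit:
send_rows --pt "0 0 -10" --pt "0 0 -30" --pt "5 0 -65" --pt "10 0 -100" --pt "20 0 -135" --pt "20 0 -165" --pt "20 0 -190" --pt "20 0 -200" --roll '[0, 0, 0, 0, 0, 0, 0, 0]' --claw '[1, 1, 1, 1, 1, 1, 1, 1]'

```text
t: 10.5
eef_pos: [0.6086, -0.2343, 0.211]
tool_rot: [0.003, 0.064, 0.998, -0.001]
contact_force: [0.9, -0.2, 0.2]
gripper_width: 1.002
grasp_force: 0.0
```

```bash
python3 - <<'E'
from h import *
np.set_printoptions(precision=4,suppress=True)
go((.60,-.235,.2),82.5)
m,im=snap("wrist","w6")
cv2.imwrite("pics/w6b.png",cv2.convertScaleAbs(im,alpha=1.6,beta=20))
mk=mask(im,118,165,60,30);
cs=[c for c in blobs(mk,40) if 180<c.mean(0)[0][0]<400]
P=np.vstack(cs)[:,0].astype(np.float32);r=cv2.minAreaRect(P);print(len(cs),r)
b=onz(m,cv2.boxPoints(r),.052);v=max([b[1]-b[0],b[2]-b[1]],key=np.linalg.norm)
print(b[:,:2],b.mean(0),[np.linalg.norm(b[1]-b[0]),np.linalg.norm(b[2]-b[1])],(np.degrees(np.arctan2(v[1],v[0]))+90)%180-90)
E
```

```text
t10.50 TCP [ 0.6086 -0.2343  0.211 ] psi82.64 tilt [ 0.006 -0.001 -1.   ] -> slide [ 8.5 -1.8 10.9] roll 0.14
15 ((287.5, 196.5), (67.0, 39.0), 90.0)
[[ 0.578  -0.2498]
 [ 0.5832 -0.2103]
 [ 0.6573 -0.2182]
 [ 0.6518 -0.2609]] [ 0.6176 -0.2348  0.052 ] [np.float64(0.039869460293872505), np.float64(0.07458966226860186)] -6.075363965730247
```

View pics/w6b.png

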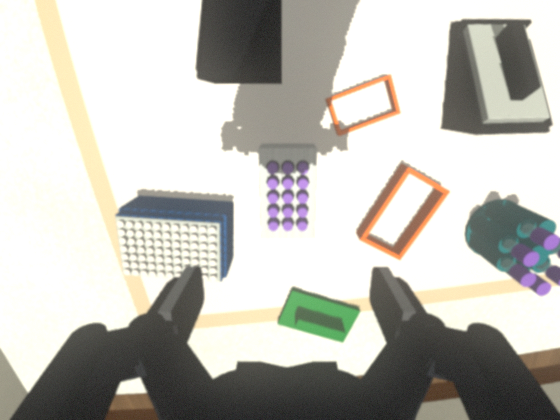

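Wrist view: the block stands upright with its caps at (267-310, 163-231), and nothing else has moved. Refining its centre from the cap edges.

```bash
python3 - <<'E'
from h import *
np.set_printoptions(precision=4,suppress=True)
m=load("w6");im=cv2.imread("pics/w6.png")
mk=mask(im,118,165,50,25);P=[]
for c in blobs(mk,40):
    x,y,w,h=cv2.boundingRect(c)
    if 180<x<400 and y<300 : P.append((x+w/2-.5,y-.5,y+h-.5,x-.5,x+w-.5))
P=np.array(P);o=np.argsort(P[:,1]);P=P[o]
print(len(P))
far=onz(m,P[-3:,[0,2]],.052).mean(0);near52=onz(m,P[:3,[0,1]],.052).mean(0);near40=onz(m,P[:3,[0,1]],.040).mean(0)
print("far",far,"near",near52,near40)
a=np.radians(-7.3);u=np.array([np.cos(a),np.sin(a)])
print("ctr from far",far[:2]-.038*u,"near40",near40[:2]+.038*u,"near52",near52[:2]+.038*u, "axis yaw",np.degrees(np.arctan2(*(far-near52)[[1,0]])))
# grey block side edges at z~.02.. near face
g=cv2.cvtColor(im,cv2.COLOR_BGR2GRAY); print(g[140:166,288].tolist()); print(g[155,250:326].tolist())
E
```

```text
11
far [ 0.6551 -0.24    0.052 ] near [ 0.5801 -0.23    0.052 ] [ 0.5823 -0.2303  0.04  ]
ctr from far [ 0.6174 -0.2352] near40 [ 0.62   -0.2351] near52 [ 0.6178 -0.2348] axis yaw -7.59487223146953
[83, 82, 79, 72, 67, 66, 66, 67, 73, 75, 77, 76, 75, 77, 76, 75, 75, 76, 75, 68, 57, 46, 46, 49, 52, 52]
[167, 167, 168, 168, 169, 168, 165, 155, 124, 93, 77, 78, 77, 78, 79, 77, 77, 77, 78, 77, 76, 75, 75, 76, 75, 77, 76, 77, 76, 76, 77, 76, 76, 77, 76, 75, 75, 77, 75, 75, 75, 75, 76, 76, 75, 77, 77, 75, 76, 77, 75, 77, 78, 76, 76, 76, 75, 75, 75, 77, 78, 79, 78, 76, 78, 83, 107, 139, 160, 165, 155, 141, 132, 130, 131, 133]
```

Emit:
send_rows --pt "-3 0 15" --pt "-6 0.5 45" --pt "-9.5 0.5 80" --pt "-9.5 0.5 115" --pt "-9.5 0.5 150" --pt "-9.5 0.5 180" --pt "-9.5 0.5 194" --pt "-9.5 0.5 198" --roll '[0, 0, 0, 0, 0, 0, 0, 0]' --claw '[1, 1, 1, 1, 1, 1, 1, 1]' --force 40

```text
t: 11.22
eef_pos: [0.6132, -0.2327, 0.0029]
tool_rot: [-0.004, 0.064, 0.998, 0.001]
contact_force: [-0.1, 0.1, 0.1]
gripper_width: 1.001
grasp_force: 0.0
```

Emit:
send_rows --pt "0 0 0" --pt "0 0 0" --pt "0 0 0" --pt "0 0 0" --pt "0 0 0" --pt "0 0 0" --pt "0 0 0" --pt "0 0 0" --roll '[0, 0, 0, 0, 0, 0, 0, 0]' --claw '[0.9, 0.85, 0.8, 0.75, 0.7, 0.6, 0.5, 0.5]'

```text
t: 11.88
eef_pos: [0.6179, -0.2346, 0.0099]
tool_rot: [0.002, 0.064, 0.998, -0.0]
contact_force: [-1.7, 0.5, 7.2]
gripper_width: 0.721
grasp_force: 46.5
```

```bash
python3 - <<'E'
from h import *
go((.618,-.235,.013),82.5)
print(bot.get_obs()["contact_force"],bot.get_obs()["torque"],bot.get_obs()["grasp_force"])
E
```

```text
t11.88 TCP [ 0.6179 -0.2346  0.0099] psi82.68 tilt [ 0.003 -0.001 -1.   ] -> slide [-0.2 -0.4 -3.1] roll 0.18
[-1.72359139  0.47249865  7.22101734] [-0.08939601  0.25893263  0.08067727] 46.50471031665802
```

Grip is slightly low (body would be too close to the guides), so I'll regrip 4 mm higher.

Emit:
send_rows --pt "0 0 0" --pt "0 0 0" --pt "0 0 -2" --pt "0 0 -4" --pt "0 0 -4" --pt "0 0 -4" --pt "0 0 -4" --pt "0 0 -4" --roll '[0, 0, 0, 0, 0, 0, 0, 0]' --claw '[0.8, 0.85, 0.85, 0.85, 0.8, 0.7, 0.6, 0.5]'

```text
t: 12.55
eef_pos: [0.6168, -0.2343, 0.0124]
tool_rot: [0.0, 0.064, 0.998, -0.0]
contact_force: [-1.2, -0.4, 6.4]
gripper_width: 0.717
grasp_force: 46.4
```

Emit:
send_rows --pt "0 0 0" --pt "0 0 -3" --pt "0 0 -8" --pt "0 0 -20" --pt "0 0 -50" --pt "0 0 -90" --pt "0 0 -125" --pt "0 0 -150" --roll '[0, 0, 0, 0, 0, 0, 0, 0]' --claw '[0.5, 0.5, 0.5, 0.5, 0.5, 0.5, 0.5, 0.5]'

```text
t: 13.22
eef_pos: [0.6171, -0.2345, 0.1656]
tool_rot: [0.001, 0.064, 0.998, -0.0]
contact_force: [1.0, -0.8, -6.5]
gripper_width: 0.713
grasp_force: 47.7
```

Emit:
send_rows --pt "0 0 -15" --pt "0 0 -35" --pt "0 0 -55" --pt "0 0 -65" --pt "0 0 -70" --pt "0 0 -70" --pt "0 0 -70" --pt "0 0 -70" --roll '[0, 0, 0, 0, 0, 0, 0, 0]' --claw '[0.5, 0.5, 0.5, 0.5, 0.5, 0.5, 0.5, 0.5]'

```text
t: 13.88
eef_pos: [0.6158, -0.2334, 0.2302]
tool_rot: [-0.001, 0.064, 0.998, 0.0]
contact_force: [0.3, 1.0, -7.2]
gripper_width: 0.718
grasp_force: 47.6
```

```bash
python3 - <<'E'
from h import *
go((.5413,.2652,.235),77.65)
print(bot.get_obs()["contact_force"],bot.get_obs()["torque"],bot.get_obs()["grasp_force"])
E
```

```text
t13.88 TCP [ 0.6158 -0.2334  0.2302] psi82.69 tilt [-0.003  0.001 -1.   ] -> slide [137.3 485.1  -4.2] roll 5.04
[ 0.25393552  0.98556128 -7.16149989] [-0.04165449  0.05481797  0.01509242] 47.62412130832672
```

Emit:
send_rows --pt "4 15 0" --pt "12 45 -2" --pt "22 80 -4" --pt "33 118 -4" --pt "44 155 -4" --pt "54 190 -4" --pt "62 220 -4" --pt "68.5 242.5 -4" --roll '[0, 0, 0, 0, 0, 0, 0, 0]' --claw '[0.5, 0.5, 0.5, 0.5, 0.5, 0.5, 0.5, 0.5]'

```text
t: 14.55
eef_pos: [0.5783, 0.0193, 0.2345]
tool_rot: [-0.001, 0.062, 0.998, 0.0]
contact_force: [0.1, -0.2, -6.4]
gripper_width: 0.716
grasp_force: 47.5
```

Emit:
send_rows --pt "8 28 0" --pt "18 63 0" --pt "28 98 0" --pt "38 133 0" --pt "48 168 0" --pt "57 200 0" --pt "64 228 0" --pt "68.5 242.5 0" --roll '[0, 1, 2, 3, 4, 5, 5, 5]' --claw '[0.5, 0.5, 0.5, 0.5, 0.5, 0.5, 0.5, 0.5]'

```text
t: 15.22
eef_pos: [0.5405, 0.2697, 0.2344]
tool_rot: [-0.001, 0.105, 0.995, 0.0]
contact_force: [-0.5, 0.6, -7.0]
gripper_width: 0.715
grasp_force: 47.5
```

Emit:
send_rows --pt "0 0 0" --pt "0 0 0" --pt "0 0 0" --pt "0 0 0" --pt "0 0 0" --pt "0 0 0" --pt "0 0 0" --pt "0 0 0" --roll '[0, 0, 0, 0, 0, 0, 0, 0]' --claw '[0.5, 0.5, 0.5, 0.5, 0.5, 0.5, 0.5, 0.5]'

```text
t: 15.88
eef_pos: [0.5426, 0.2642, 0.2359]
tool_rot: [0.0, 0.108, 0.994, 0.0]
contact_force: [-0.4, -0.4, -6.8]
gripper_width: 0.712
grasp_force: 47.5
```

```bash
python3 - <<'E'
from h import *
np.set_printoptions(precision=4,suppress=True)
go((.5413,.2652,.107),77.65)
o,e,R,a=pose()
m,im=snap("wrist","w7"); print(o["contact_force"])
mk=mask(im,118,165,50,25);mk[:,:200]=0;mk[:,380:]=0
P=[]
for c in blobs(mk,40):
    x,y,w,h=cv2.boundingRect(c);P.append((x,y,w,h))
print(sorted(P,key=lambda p:p[1]))
ys,xs=np.nonzero(mk)
# hypothetical cap columns: block bottom at TCP-.0127 => cap top z
z=e[2]-.0127+.052
pts=onz(m,[(xs.mean(),ys.min())],z); print("first near cap edge",R.T@(pts[0]-e))
g=cv2.cvtColor(im,cv2.COLOR_BGR2GRAY)
print(g[100:200:2,280].tolist())
E
```

```text
t15.88 TCP [0.5426 0.2642 0.2359] psi77.64 tilt [ 0.  0. -1.] -> slide [  1.5   0.7 128.9] roll -0.01
[-0.3871 -0.4344 -6.8213]
[(320, 85, 42, 3), (273, 228, 28, 141), (307, 229, 35, 134), (232, 230, 35, 134)]
first near cap edge [ 0.0913 -0.0001 -0.0393]
[89, 89, 89, 88, 89, 88, 89, 89, 87, 86, 90, 91, 90, 91, 93, 91, 90, 89, 89, 88, 90, 91, 89, 91, 90, 90, 90, 89, 89, 88, 90, 90, 89, 89, 89, 89, 90, 85, 78, 74, 77, 75, 76, 76, 76, 75, 75, 76, 83, 86]
```

```bash
python3 - <<'E'
from h import *
np.set_printoptions(precision=4,suppress=True)
m=load("w7");im=cv2.imread("pics/w7.png");o,e,R,a=pose()
g=cv2.GaussianBlur(cv2.cvtColor(im,cv2.COLOR_BGR2GRAY),(5,3),0)
for x in(245,270,300,325): print(x,g[168:232,x].tolist())
for nm,uv,dz in(("capnear",[(249,229.5),(287,227.5),(324,228.5)],.0393),("top edge?",[(280,195.5)],.0273),("bottom edge?",[(280,174)],-.0127)):
    print(nm,(onz(m,uv,e[2]+dz)-e)@R*1000)
print(g[185,200:370].tolist())
E
```

```text
245 [77, 79, 83, 87, 91, 91, 89, 86, 82, 81, 81, 80, 80, 80, 79, 79, 79, 79, 79, 78, 79, 79, 79, 79, 79, 79, 79, 80, 82, 85, 87, 88, 88, 88, 88, 88, 88, 88, 88, 88, 88, 88, 88, 88, 88, 88, 88, 88, 89, 88, 88, 88, 88, 89, 88, 88, 84, 76, 62, 47, 39, 39, 44, 49]
270 [91, 91, 91, 91, 91, 90, 87, 83, 79, 76, 76, 76, 76, 76, 76, 75, 75, 75, 75, 75, 75, 75, 76, 77, 77, 77, 76, 78, 82, 85, 87, 88, 88, 88, 88, 88, 88, 88, 88, 88, 88, 87, 87, 88, 88, 88, 88, 88, 87, 87, 87, 87, 87, 87, 88, 87, 87, 87, 87, 87, 87, 87, 87, 87]
300 [88, 88, 88, 88, 88, 87, 85, 81, 77, 75, 75, 76, 76, 76, 76, 76, 76, 76, 76, 76, 76, 76, 76, 76, 76, 76, 76, 78, 80, 84, 86, 87, 88, 88, 88, 88, 87, 88, 88, 88, 88, 88, 88, 88, 88, 87, 87, 87, 88, 88, 88, 88, 87, 87, 87, 87, 87, 87, 87, 86, 86, 83, 77, 68]
325 [92, 93, 96, 101, 103, 102, 95, 88, 82, 80, 79, 79, 78, 78, 78, 78, 78, 79, 79, 79, 79, 78, 78, 78, 78, 79, 79, 81, 84, 87, 89, 89, 89, 90, 90, 90, 90, 90, 90, 90, 90, 89, 89, 89, 89, 90, 89, 89, 89, 89, 89, 89, 89, 89, 88, 87, 82, 70, 53, 40, 35, 38, 43, 47]
capnear [[ 40.53   -14.4969 -39.3059]
 [ 41.3488  -0.1621 -39.3035]
 [ 40.9274  13.7763 -39.3009]]
top edge? [[ 50.3028  -2.9797 -27.3047]]
bottom edge? [[50.2645 -3.8362 12.6952]]
[205, 198, 186, 172, 163, 161, 165, 169, 173, 174, 175, 175, 175, 175, 175, 174, 174, 173, 169, 161, 147, 128, 110, 97, 89, 86, 85, 85, 84, 84, 83, 83, 82, 82, 82, 81, 81, 81, 81, 81, 81, 80, 80, 80, 79, 79, 79, 79, 79, 79, 78, 78, 78, 78, 78, 78, 78, 78, 77, 77, 77, 76, 76, 76, 76, 76, 76, 76, 76, 76, 75, 75, 75, 75, 74, 74, 74, 75, 75, 75, 75, 75, 75, 75, 76, 76, 76, 77, 77, 76, 76, 76, 76, 76, 76, 76, 76, 76, 76, 76, 76, 76, 76, 76, 76, 76, 76, 77, 77, 77, 77, 77, 77, 78, 78, 78, 77, 77, 77, 78, 78, 78, 78, 78, 79, 79, 79, 79, 79, 80, 80, 80, 80, 80, 80, 81, 81, 81, 81, 81, 81, 82, 82, 82, 82, 82, 83, 84, 85, 88, 97, 112, 130, 148, 162, 170, 173, 174, 174, 174, 174, 175, 175, 175, 175, 175, 174, 172, 168, 164]
```

Emit:
send_rows --pt "1 0.3 4" --pt "2 0.7 12" --pt "3 0.7 22" --pt "3 0.7 31" --pt "3 0.7 37" --pt "3 0.7 40" --pt "3 0.7 40" --pt "3 0.7 40" --roll '[0, 0, 0, 0, 0, 0, 0, 0]' --claw '[0.5, 0.5, 0.5, 0.5, 0.5, 0.5, 0.5, 0.5]'

```text
t: 16.6
eef_pos: [0.5398, 0.2658, 0.1957]
tool_rot: [-0.0, 0.107, 0.994, -0.0]
contact_force: [0.5, 0.2, -6.6]
gripper_width: 0.717
grasp_force: 47.4
```

Emit:
send_rows --pt "0 0 4" --pt "0 0 9" --pt "0 0 15" --pt "0 0 21" --pt "0 0 26" --pt "0 0 30" --pt "0 0 32" --pt "0 0 32" --roll '[0, 0, 0, 0, 0, 0, 0, 0]' --claw '[0.5, 0.5, 0.5, 0.5, 0.5, 0.5, 0.5, 0.5]'

```text
t: 17.27
eef_pos: [0.5397, 0.2657, 0.1632]
tool_rot: [-0.0, 0.107, 0.994, -0.0]
contact_force: [0.2, 0.5, -7.1]
gripper_width: 0.721
grasp_force: 47.5
```

```bash
python3 - <<'E'
from h import *
go((.5413,.2652,.107),77.65)
print(bot.get_obs()["contact_force"],bot.get_obs()["torque"],bot.get_obs()["grasp_force"])
E
```

```text
t17.27 TCP [0.5397 0.2657 0.1632] psi77.67 tilt [-0.    -0.001 -1.   ] -> slide [-1.7 -0.1 56.2] roll 0.02
[ 0.2180495   0.46417668 -7.10604216] [-0.03574822 -0.13719745 -0.02559947] 47.48620927333832
```

The block is inside the straight part of the guides with no side force. Continuing down.

Emit:
send_rows --pt "0 0 5" --pt "0 0 13" --pt "0 0 22" --pt "0 0 31" --pt "0 0 39" --pt "0 0 45" --pt "0 0 49" --pt "0 0 50" --roll '[0, 0, 0, 0, 0, 0, 0, 0]' --claw '[0.5, 0.5, 0.5, 0.5, 0.5, 0.5, 0.5, 0.5]'

```text
t: 17.93
eef_pos: [0.5397, 0.2656, 0.1129]
tool_rot: [-0.0, 0.107, 0.994, -0.0]
contact_force: [1.5, -0.6, -6.1]
gripper_width: 0.715
grasp_force: 47.6
```

Emit:
send_rows --pt "0 0 1" --pt "0 0 2" --pt "0 0 3" --pt "0 0 4" --pt "0 0 5" --pt "0 0 5" --pt "0 0 5" --pt "0 0 5" --roll '[0, 0, 0, 0, 0, 0, 0, 0]' --claw '[0.5, 0.5, 0.5, 0.5, 0.5, 0.5, 0.5, 0.5]'

```text
t: 18.6
eef_pos: [0.5398, 0.2661, 0.1088]
tool_rot: [0.0, 0.107, 0.994, 0.0]
contact_force: [2.1, -0.0, -7.7]
gripper_width: 0.715
grasp_force: 47.4
```

```bash
python3 - <<'E'
from h import *
go((.5413,.2652,.107),77.65)
print(bot.get_obs()["contact_force"],bot.get_obs()["torque"],bot.get_obs()["grasp_force"])
E
```

```text
t18.60 TCP [0.5398 0.2661 0.1088] psi77.68 tilt [ 0.  0. -1.] -> slide [-1.7 -0.6  1.8] roll 0.03
[ 2.11620308e+00 -3.77625415e-03 -7.74825867e+00] [ 0.05523539 -0.28560824 -0.09364889] 47.42605447769165
```

Emit:
send_rows --pt "0 0 0.5" --pt "0 0 1" --pt "0 0 1.5" --pt "0 0 2" --pt "0 0 2.5" --pt "0 0 2.5" --pt "0 0 2.5" --pt "0 0 2.5" --roll '[0, 0, 0, 0, 0, 0, 0, 0]' --claw '[0.5, 0.5, 0.5, 0.5, 0.5, 0.5, 0.5, 0.5]'

```text
t: 19.27
eef_pos: [0.5397, 0.2659, 0.1063]
tool_rot: [-0.0, 0.107, 0.994, -0.0]
contact_force: [0.3, 0.0, -3.8]
gripper_width: 0.717
grasp_force: 47.6
```

```bash
python3 - <<'E'
from h import *
go((.5413,.2652,.107),77.65)
print(bot.get_obs()["contact_force"],bot.get_obs()["torque"],bot.get_obs()["grasp_force"])
E
```

```text
t19.27 TCP [0.5397 0.2659 0.1063] psi77.68 tilt [-0. -0. -1.] -> slide [-1.7 -0.3 -0.7] roll 0.03
[ 0.29167896  0.01025517 -3.75045859] [-0.14599215 -0.10558893 -0.03696931] 47.63671517372131
```

Emit:
send_rows --pt "0 0 0.5" --pt "0 0 1" --pt "0 0 1" --pt "0 0 1" --pt "0 0 1" --pt "0 0 1" --pt "0 0 1" --pt "0 0 1" --roll '[0, 0, 0, 0, 0, 0, 0, 0]' --claw '[0.6, 0.7, 0.75, 0.8, 0.9, 0.95, 1, 1]'

```text
t: 19.93
eef_pos: [0.5398, 0.266, 0.1053]
tool_rot: [0.0, 0.107, 0.994, 0.0]
contact_force: [-0.4, 0.2, -0.1]
gripper_width: 1.0
grasp_force: 0.0
```

Emit:
send_rows --pt "0 0 -5" --pt "0 0 -15" --pt "0 0 -35" --pt "0 0 -65" --pt "0 0 -100" --pt "0 0 -130" --pt "0 0 -150" --pt "0 0 -155" --roll '[0, 0, 0, 0, 0, 0, 0, 0]' --claw '[1, 1, 1, 1, 1, 1, 1, 1]'

```text
t: 20.6
eef_pos: [0.5418, 0.2665, 0.2657]
tool_rot: [0.003, 0.108, 0.994, 0.003]
contact_force: [0.7, 0.5, 0.3]
gripper_width: 1.001
grasp_force: 0.0
```

```bash
python3 - <<'E'
from h import *
np.set_printoptions(precision=4,suppress=True)
go((.64,-.09,.26),54.4)
m,im=snap("wrist","w8");s=snap("side","s4")
print(bot.get_obs()["contact_force"])
mk=mask(im,118,165,50,25);mk[:,:200]=0;mk[:,380:]=0;mk[:110]=0
P=[cv2.boundingRect(c) for c in blobs(mk,30)];P=np.array(P)
P=P[np.argsort(P[:,1])];print(len(P),P[0],P[-1])
c,ym=P[:,0].min()+0,0
z=.094+.052
x0=P[:,0].min()-.5;x1=(P[:,0]+P[:,2]).max()-.5;y0=P[:,1].min()-.5;y1=(P[:,1]+P[:,3]).max()-.5
w=onz(m,[((x0+x1)/2,y1),((x0+x1)/2,y0)],z);print("far,near cap edges",w)
a=np.radians(-12.35);u=np.array([np.cos(a),np.sin(a)]);n=np.array([-u[1],u[0]]);nest=np.array([.5413,.2652])
for q in w: print("rel nest x,y mm",1000*(q[:2]-nest)@u,1000*(q[:2]-nest)@n)
E
```

```text
t20.60 TCP [0.5418 0.2665 0.2657] psi77.65 tilt [ 0.006  0.004 -1.   ] -> slide [-172.1 -327.3    4.7] roll 23.25
[-0.889  -0.2193  0.167 ]
9 [296 159  13  14] [284 349   8  12]
far,near cap edges [[0.7331 0.2297 0.146 ]
 [0.5037 0.2789 0.146 ]]
rel nest x,y mm 194.93851844536192 6.368632625983914
rel nest x,y mm -39.67564502666232 5.337867281243302
```

Emit:
send_rows --pt "-5 -10 0" --pt "-16 -30 0" --pt "-30 -57 0" --pt "-45 -85 0" --pt "-60 -114 0" --pt "-73 -139 0" --pt "-82 -156 0" --pt "-86 -164 0" --roll '[0, 0, 0, 0, 0, 0, 0, 0]' --claw '[1, 1, 1, 1, 1, 1, 1, 1]'

```text
t: 21.37
eef_pos: [0.5883, 0.0821, 0.2588]
tool_rot: [-0.001, 0.11, 0.994, -0.001]
contact_force: [-0.4, 0.2, -0.6]
gripper_width: 1.002
grasp_force: 0.0
```

Emit:
send_rows --pt "-10 -20 0" --pt "-25 -48 0" --pt "-40 -76 0" --pt "-55 -104 0" --pt "-69 -131 0" --pt "-80 -152 0" --pt "-86 -164 0" --pt "-86 -164 0" --roll '[3, 7, 11, 15, 19, 22, 23.2, 23.2]' --claw '[1, 1, 1, 1, 1, 1, 1, 1]'

```text
t: 22.03
eef_pos: [0.6372, -0.0946, 0.2593]
tool_rot: [-0.001, 0.307, 0.952, -0.001]
contact_force: [-0.9, 0.0, 1.1]
gripper_width: 1.0
grasp_force: 0.0
```

```bash
python3 - <<'E'
from h import *
np.set_printoptions(precision=4,suppress=True)
go((.664,-.10,.26),54.4)
m,im=snap("wrist","w9")
print(bot.get_obs()["contact_force"])
mk=mask(im,3,18,110,70)
cs,hi=cv2.findContours(mk,cv2.RETR_CCOMP,cv2.CHAIN_APPROX_NONE)
for c,h in zip(cs,hi[0]):
    if cv2.contourArea(c)<200: continue
    r=cv2.minAreaRect(c);b0=cv2.boxPoints(r);q=cv2.approxPolyDP(c,8,True)[:,0]
    print("hole" if h[3]>=0 else "outer",np.round(r[0]),np.round(r[1]),q.tolist())
    for z in(.024,0.0):
        b=onz(m,b0,z);v=max([b[1]-b[0],b[2]-b[1]],key=np.linalg.norm)
        print(z,b.mean(0)[:2],[np.linalg.norm(b[1]-b[0]),np.linalg.norm(b[2]-b[1])],np.degrees(np.arctan2(v[1],v[0]))%180)
E
```

```text
t22.03 TCP [ 0.6372 -0.0946  0.2593] psi54.22 tilt [-0.002 -0.002 -1.   ] -> slide [-24.9  11.3  -0.8] roll -0.18
[ 0.4946  0.6603 -1.1829]
outer [362. 351.] [27. 55.] [[380, 330], [348, 347], [369, 339], [374, 348], [364, 342], [358, 362], [339, 368], [360, 375], [384, 343], [373, 335]]
0.024 [ 0.9505 -0.1687] [np.float64(0.1033811474488096), np.float64(0.051145114806841085)] 119.19566105839955
0.0 [ 0.9748 -0.1766] [np.float64(0.10995378844958315), np.float64(0.05439675678281323)] 119.19566105839945
outer [500. 295.] [ 40. 145.] [[559, 249], [508, 273], [505, 287], [501, 275], [486, 295], [454, 294], [451, 308], [428, 311], [463, 328], [489, 322], [559, 281]]
0.024 [0.9884 0.0631] [np.float64(0.21402242445641342), np.float64(0.08294702647125911)] 82.04623823416588
0.0 [1.0151 0.07  ] [np.float64(0.22762928215514178), np.float64(0.08822053175274391)] 82.04623823416588
outer [297. 192.] [76. 46.] [[275, 155], [276, 230], [318, 229], [320, 156]]
0.024 [ 0.6656 -0.0993] [np.float64(0.05844206924857996), np.float64(0.10488946580912271)] 146.28364714969203
0.0 [ 0.6718 -0.1028] [np.float
[... 542 characters left out ...]
594668709947
0.0 [ 0.5338 -0.1433] [np.float64(0.07518210700281652), np.float64(0.04383735173471421)] 101.72594668709941
hole [213. 129.] [29. 50.] [[218, 102], [238, 120], [207, 156], [189, 138]]
0.024 [ 0.5365 -0.1368] [np.float64(0.06288787859342028), np.float64(0.03463815585231377)] 103.08817881800127
0.0 [ 0.5345 -0.1426] [np.float64(0.06688608773981672), np.float64(0.036840338445216864)] 103.08817881800131
outer [96. 22.] [39. 56.] [[115, 0], [65, 19], [95, 43], [117, 27]]
0.024 [ 0.3595 -0.1684] [np.float64(0.06891518056020479), np.float64(0.04018299750011306)] 69.02218213576525
0.0 [ 0.3462 -0.1763] [np.float64(0.07329658618882776), np.float64(0.042737703299195164)] 69.02218213576528
```

Emit:
send_rows --pt "-6 3 10" --pt "-15 7 35" --pt "-25.4 12.3 70" --pt "-25.4 12.3 105" --pt "-25.4 12.3 140" --pt "-25.4 12.3 170" --pt "-25.4 12.3 192" --pt "-25.4 12.3 199" --roll '[-0.5, -0.5, -0.5, -0.5, -0.5, -0.5, -0.5, -0.5]' --claw '[1, 1, 1, 1, 1, 1, 1, 1]' --force 25

```text
t: 22.75
eef_pos: [0.6628, -0.0922, 0.0559]
tool_rot: [-0.004, 0.299, 0.954, -0.0]
contact_force: [-0.7, -0.3, 0.4]
gripper_width: 0.999
grasp_force: 0.0
```

Emit:
send_rows --pt "0 0 5" --pt "0 0 14" --pt "0 0 24" --pt "0 0 34" --pt "0 0 43" --pt "0 0 50" --pt "0 0 54" --pt "0 0 55" --roll '[0, 0, 0, 0, 0, 0, 0, 0]' --claw '[1, 1, 1, 1, 1, 1, 1, 1]'

```text
t: 23.42
eef_pos: [0.6651, -0.0959, 0.0054]
tool_rot: [-0.001, 0.301, 0.954, -0.0]
contact_force: [-0.0, 0.2, 1.1]
gripper_width: 1.002
grasp_force: 0.0
```

```bash
python3 - <<'E'
from h import *
go((.665,-.0995,.003),54.8)
print(bot.get_obs()["contact_force"])
E
```

```text
t23.42 TCP [ 0.6651 -0.0959  0.0054] psi54.98 tilt [-0.001  0.    -1.   ] -> slide [-1.9 -3.   2.4] roll 0.18
[-0.02044016  0.19883743  1.08519223]
```

Emit:
send_rows --pt "-1 -1 1" --pt "-2 -2 2" --pt "-2 -2 2" --pt "-2 -2 2" --pt "-2 -2 2" --pt "-2 -2 2" --pt "-2 -2 2" --pt "-2 -2 2" --roll '[0, 0, 0, 0, 0, 0, 0, 0]' --claw '[1, 0.95, 0.9, 0.85, 0.8, 0.75, 0.7, 0.6]'

```text
t: 24.08
eef_pos: [0.6664, -0.0987, 0.0047]
tool_rot: [0.0, 0.301, 0.954, 0.0]
contact_force: [-0.9, 0.0, 2.7]
gripper_width: 0.717
grasp_force: 28.2
```

Emit:
send_rows --pt "0 0 0" --pt "0 0 0" --pt "0 0 0" --pt "0 0 -3" --pt "0 0 -10" --pt "0 0 -22" --pt "0 0 -35" --pt "0 0 -45" --roll '[0, 0, 0, 0, 0, 0, 0, 0]' --claw '[0.5, 0.5, 0.5, 0.5, 0.5, 0.5, 0.5, 0.5]'

```text
t: 24.75
eef_pos: [0.6667, -0.0991, 0.0513]
tool_rot: [0.001, 0.301, 0.954, 0.0]
contact_force: [-0.0, 0.4, -0.3]
gripper_width: 0.715
grasp_force: 27.8
```

```bash
python3 - <<'E'
from h import *
o=bot.get_obs();print(o["contact_force"],o["grasp_force"],o["gripper_width"])
go((.5413,.2652,.26),77.65)
E
```

```text
[-0.00446578  0.38691083 -0.31792808] 27.802830934524536 0.7146492032796635
t24.75 TCP [ 0.6667 -0.0991  0.0513] psi54.97 tilt [ 0.002 -0.    -1.   ] -> slide [ 311.5  226.4 -209. ] roll -22.68
```

Emit:
send_rows --pt "0 0 -15" --pt "0 0 -40" --pt "0 0 -75" --pt "0 0 -110" --pt "0 0 -140" --pt "0 0 -165" --pt "0 0 -183" --pt "0 0 -190" --roll '[0, 0, 0, 0, 0, 0, 0, 0]' --claw '[0.5, 0.5, 0.5, 0.5, 0.5, 0.5, 0.5, 0.5]'

```text
t: 25.42
eef_pos: [0.6674, -0.0995, 0.2442]
tool_rot: [0.003, 0.301, 0.954, 0.001]
contact_force: [0.0, 0.6, 0.0]
gripper_width: 0.713
grasp_force: 27.8
```

Emit:
send_rows --pt "10 7 0" --pt "28 20 0" --pt "52 38 0" --pt "78 57 0" --pt "104 75 0" --pt "129 94 0" --pt "147 107 0" --pt "156 113 0" --roll '[0, 0, 0, 0, 0, 0, 0, 0]' --claw '[0.5, 0.5, 0.5, 0.5, 0.5, 0.5, 0.5, 0.5]'

```text
t: 26.08
eef_pos: [0.6006, 0.0885, 0.2375]
tool_rot: [-0.002, 0.298, 0.955, 0.0]
contact_force: [-0.1, 0.4, -1.3]
gripper_width: 0.715
grasp_force: 27.8
```

Emit:
send_rows --pt "18 13 0" --pt "44 32 0" --pt "70 50 0" --pt "96 69 0" --pt "120 87 0" --pt "140 101 0" --pt "152 110 0" --pt "156 113 0" --roll '[-3, -7, -11, -15, -18, -21, -22.7, -22.7]' --claw '[0.5, 0.5, 0.5, 0.5, 0.5, 0.5, 0.5, 0.5]'

```text
t: 26.75
eef_pos: [0.5387, 0.2679, 0.2384]
tool_rot: [-0.001, 0.105, 0.994, -0.0]
contact_force: [-0.1, 0.6, -0.7]
gripper_width: 0.717
grasp_force: 27.8
```

Emit:
send_rows --pt "0 0 0" --pt "0 0 0" --pt "0 0 0" --pt "0 0 0" --pt "0 0 0" --pt "0 0 0" --pt "0 0 0" --pt "0 0 0" --roll '[0, 0, 0, 0, 0, 0, 0, 0]' --claw '[0.5, 0.5, 0.5, 0.5, 0.5, 0.5, 0.5, 0.5]'

```text
t: 27.42
eef_pos: [0.5404, 0.2652, 0.2393]
tool_rot: [0.0, 0.107, 0.994, 0.0]
contact_force: [0.0, -0.6, -1.0]
gripper_width: 0.722
grasp_force: 27.8
```

```bash
python3 - <<'E'
from h import *
np.set_printoptions(precision=2,suppress=True)
o,e,R,a=pose();print(o["contact_force"],o["grasp_force"],o["gripper_width"])
go((.5413,.2652,.1383),77.65)
m,im=snap("wrist","w10")
mk=mask(im,3,18,110,60);mk[:,:180]=0;mk[:,400:]=0
bl=max(blobs(mk,100),key=cv2.contourArea);print(cv2.boundingRect(bl),cv2.approxPolyDP(bl,5,True)[:,0].tolist())
g=cv2.cvtColor(im,cv2.COLOR_BGR2HSV)
for x in(265,285,305): print(x,np.nonzero(mk[:,x])[0].tolist(), g[150:240,x,2].tolist())
E
```

```text
[ 0.05 -0.55 -1.03] 27.813660800457 0.7223195207008294
t27.42 TCP [0.54 0.27 0.24] psi77.66 tilt [ 0.  0. -1.] -> slide [ -0.9   0.2 101. ] roll 0.01
(218, 178, 139, 193) [[227, 180], [218, 200], [232, 370], [243, 360], [282, 367], [330, 360], [340, 370], [355, 190], [346, 180]]
265 [179, 180, 181, 182, 183, 184, 185, 186, 187, 188, 189, 190, 191, 192, 193, 194, 195, 196, 197, 198, 199, 200, 201, 202, 334, 335, 336, 337, 338, 339, 340, 341, 342, 343, 344, 345, 346, 347, 348, 349, 350, 351, 352, 353, 354, 355, 356, 357, 358, 359, 360, 361, 362] [80, 82, 82, 83, 84, 84, 83, 84, 84, 84, 84, 85, 84, 81, 71, 56, 43, 48, 56, 64, 69, 73, 71, 73, 73, 73, 71, 68, 76, 83, 84, 85, 83, 84, 83, 83, 86, 83, 85, 88, 93, 97, 99, 99, 99, 98, 99, 99, 98, 98, 98, 91, 76, 61, 54, 59, 63, 70, 86, 112, 133, 146, 150, 150, 150, 150, 149, 142, 118, 81, 57, 54, 59, 67, 84, 108, 131, 145, 149, 148, 149, 149, 149, 146, 137, 111, 75, 56, 57, 62]
285 [179, 180, 181, 182, 183, 184, 185, 186, 187, 188, 189, 190, 191, 192, 193, 194, 195, 196, 197, 198, 199, 200, 201, 202, 334, 335, 336, 337, 338, 339, 340, 341, 342
[... 463 characters left out ...]
0, 151, 149, 148, 141, 120, 90, 71, 68, 69]
305 [179, 180, 181, 182, 183, 184, 185, 186, 187, 188, 189, 190, 191, 192, 193, 194, 195, 196, 197, 198, 199, 200, 201, 334, 335, 336, 337, 338, 339, 340, 341, 342, 343, 344, 345, 346, 347, 348, 349, 350, 351, 352, 353, 354, 355, 356, 357, 358, 359, 360, 361, 362, 363] [82, 85, 86, 84, 85, 84, 85, 84, 85, 86, 85, 84, 84, 79, 65, 50, 46, 55, 60, 68, 70, 74, 71, 72, 73, 74, 70, 69, 77, 81, 84, 83, 83, 84, 85, 85, 84, 86, 84, 88, 91, 96, 99, 98, 99, 99, 98, 100, 99, 97, 97, 93, 83, 68, 62, 73, 97, 124, 143, 150, 152, 152, 152, 150, 150, 150, 149, 145, 123, 94, 71, 68, 69, 81, 106, 131, 146, 150, 150, 148, 149, 149, 149, 150, 145, 131, 104, 81, 69, 71]
```

```bash
python3 - <<'E'
from h import *
np.set_printoptions(precision=2,suppress=True)
o,e,R,a=pose();m=load("w10")
f=lambda v,dz:print((onz(m,[(285,v)],e[2]+dz)-e)@R*1000)
f(178.5,-.0043);f(189.5,.0197);f(202.0,.0197);f(333.5,.0197);f(333.5,-.0043)
# caps of the block in pocket through collar: near cap edges
print((onz(m,[(285,204)],.146)-np.array([.5413,.2652,.146]))@R*1000)
E
```

```text
[[49.8  -1.07  4.3 ]]
[[ 50.7   -0.94 -19.7 ]]
[[ 45.07  -0.96 -19.7 ]]
[[-26.58  -1.12 -19.7 ]]
[[-48.39  -1.3    4.3 ]]
[[ 7.72 -1.79 -0.  ]]
```

Emit:
send_rows --pt "0.8 0 5" --pt "0.8 0 15" --pt "0.8 0 28" --pt "0.8 0 39" --pt "0.8 0 48" --pt "0.8 0 54" --pt "0.8 0 55" --pt "0.8 0 55" --roll '[0, 0, 0, 0, 0, 0, 0, 0]' --claw '[0.5, 0.5, 0.5, 0.5, 0.5, 0.5, 0.5, 0.5]'

```text
t: 28.13
eef_pos: [0.5394, 0.2654, 0.1838]
tool_rot: [-0.0, 0.107, 0.994, -0.0]
contact_force: [0.6, 1.5, -0.2]
gripper_width: 0.72
grasp_force: 27.8
```

Emit:
send_rows --pt "0 0 3" --pt "0 0 8" --pt "0 0 13" --pt "0 0 18" --pt "0 0 22" --pt "0 0 24" --pt "0 0 25" --pt "0 0 25" --roll '[0, 0, 0, 0, 0, 0, 0, 0]' --claw '[0.5, 0.5, 0.5, 0.5, 0.5, 0.5, 0.5, 0.5]'

```text
t: 28.8
eef_pos: [0.5399, 0.2654, 0.1592]
tool_rot: [0.0, 0.107, 0.994, -0.0]
contact_force: [2.0, -0.3, -0.6]
gripper_width: 0.721
grasp_force: 27.8
```

```bash
python3 - <<'E'
from h import *
o=bot.get_obs();print(o["contact_force"],o["torque"],o["grasp_force"],o["gripper_width"])
go((.5413,.2652,.1383),77.65)
E
```

```text
[ 2.0322356  -0.29475948 -0.63871554] [-0.11577406 -0.40322446 -0.04784846] 27.843369841575623 0.7206155553153165
t28.80 TCP [0.5399 0.2654 0.1592] psi77.66 tilt [ 0.001 -0.    -1.   ] -> slide [-1.4  0.1 20.9] roll 0.01
```

Emit:
send_rows --pt "-0.4 0 0" --pt "-0.7 0 2" --pt "-0.7 0 5" --pt "-0.7 0 8" --pt "-0.7 0 11" --pt "-0.7 0 14" --pt "-0.7 0 15" --pt "-0.7 0 15" --roll '[0, 0, 0, 0, 0, 0, 0, 0]' --claw '[0.5, 0.5, 0.5, 0.5, 0.5, 0.5, 0.5, 0.5]'

```text
t: 29.47
eef_pos: [0.5399, 0.2653, 0.1438]
tool_rot: [-0.0, 0.107, 0.994, -0.0]
contact_force: [-0.1, 0.3, 0.0]
gripper_width: 0.717
grasp_force: 27.9
```

Emit:
send_rows --pt "0 0 1" --pt "0 0 2" --pt "0 0 3" --pt "0 0 4" --pt "0 0 4.5" --pt "0 0 4.5" --pt "0 0 4.5" --pt "0 0 4.5" --roll '[0, 0, 0, 0, 0, 0, 0, 0]' --claw '[0.5, 0.5, 0.5, 0.5, 0.5, 0.5, 0.5, 0.5]'

```text
t: 30.13
eef_pos: [0.5402, 0.2654, 0.1398]
tool_rot: [0.0, 0.107, 0.994, 0.0]
contact_force: [-1.0, 0.2, 0.1]
gripper_width: 0.715
grasp_force: 27.9
```

```bash
python3 - <<'E'
from h import *
o=bot.get_obs();print(o["contact_force"],o["torque"],o["grasp_force"],o["gripper_width"])
go((.5413,.2652,.1383),77.65)
E
```

```text
[-0.99555924  0.22595163  0.11585824] [0.02755004 0.00405813 0.0113807 ] 27.879958748817444 0.7150708203208643
t30.13 TCP [0.5402 0.2654 0.1398] psi77.68 tilt [ 0.  0. -1.] -> slide [-1.1  0.   1.5] roll 0.03
```

Emit:
send_rows --pt "0 0 0.5" --pt "0 0 1" --pt "0 0 1.5" --pt "0 0 2" --pt "0 0 2" --pt "0 0 2" --pt "0 0 2" --pt "0 0 2" --roll '[0, 0, 0, 0, 0, 0, 0, 0]' --claw '[0.5, 0.5, 0.5, 0.5, 0.5, 0.5, 0.5, 0.5]'

```text
t: 30.8
eef_pos: [0.5401, 0.2655, 0.1386]
tool_rot: [-0.0, 0.107, 0.994, 0.0]
contact_force: [-3.4, -0.9, 6.5]
gripper_width: 0.718
grasp_force: 28.7
```

```bash
python3 - <<'E'
from h import *
o=bot.get_obs();print(o["contact_force"],o["torque"],o["grasp_force"],o["gripper_width"])
go((.5413,.2652,.1383),77.65)
E
```

```text
[-3.38693851 -0.93889741  6.54823569] [-0.3226785   0.53708929 -0.01416973] 28.74918222427368 0.7184995853928305
t30.80 TCP [0.5401 0.2655 0.1386] psi77.68 tilt [-0.     0.001 -1.   ] -> slide [-1.2 -0.   0.3] roll 0.03
```

The collar touched the block at the expected height. I'll press about 1 mm, release, then rise and look.

Emit:
send_rows --pt "0 0 0.5" --pt "0 0 1" --pt "0 0 1" --pt "0 0 0.5" --pt "0 0 0" --pt "0 0 0" --pt "0 0 0" --pt "0 0 0" --roll '[0, 0, 0, 0, 0, 0, 0, 0]' --claw '[0.5, 0.5, 0.6, 0.7, 0.8, 0.9, 1, 1]'

```text
t: 31.47
eef_pos: [0.5401, 0.2654, 0.1376]
tool_rot: [-0.0, 0.107, 0.994, -0.0]
contact_force: [-0.1, -0.0, -0.1]
gripper_width: 1.001
grasp_force: 0.0
```

Emit:
send_rows --pt "0 0 0" --pt "0 0 -5" --pt "0 0 -15" --pt "0 0 -35" --pt "0 0 -60" --pt "0 0 -85" --pt "0 0 -105" --pt "0 0 -115" --roll '[0, 0, 0, 0, 0, 0, 0, 0]' --claw '[1, 1, 1, 1, 1, 1, 1, 1]'

```text
t: 32.13
eef_pos: [0.5416, 0.2658, 0.2566]
tool_rot: [0.002, 0.108, 0.994, 0.002]
contact_force: [-0.6, 0.7, -0.8]
gripper_width: 0.999
grasp_force: 0.0
```

```bash
python3 - <<'E'
from h import *
np.set_printoptions(precision=4,suppress=True)
go((.48,.03,.26),82)
o,e,R,a=pose();m,im=snap("wrist","w11");md,sd=snap("side","s5")
cv2.imwrite("pics/w11s.png",np.hstack([cv2.resize(im[60:260,190:390],(400,400),interpolation=2),cv2.resize(sd[110:200,150:250],(400,360),interpolation=2)[:400] if 0 else cv2.resize(sd[105:205,150:250],(400,400),interpolation=2)]))
mk=mask(im,3,18,110,60);mk[:,:180]=0;mk[:,400:]=0
nest=np.array([.5413,.2652,0])
for b in blobs(mk,40):
    q=cv2.boxPoints(cv2.minAreaRect(b))
    print(cv2.contourArea(b),cv2.boundingRect(b)); print(((onz(m,q,.158)-nest)@R*1000)[:,:2].round(1).tolist())
E
```

```text
t32.13 TCP [0.5416 0.2658 0.2566] psi77.66 tilt [ 0.004  0.003 -1.   ] -> slide [   9.8 -243.5   -4.3] roll -4.34
74.5 (302, 340, 9, 14)
[[-144.1, 17.2], [-144.2, 25.5], [-161.9, 26.0], [-161.8, 17.5]]
8072.5 (248, 145, 76, 118)
[[54.0, -29.7], [53.9, 30.6], [-52.4, 34.8], [-52.3, -34.3]]
```

View pics/w11s.png

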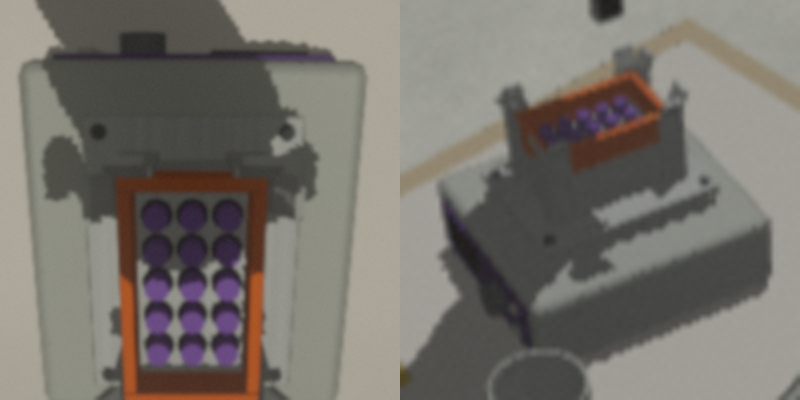

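The view shows the collar seated square around the caps between the guides, with the block level below it. Next, the cover.

Emit:
send_rows --pt "-3 -15 -8" --pt "-9 -50 -18" --pt "-16 -90 -28" --pt "-23 -130 -38" --pt "-30 -170 -43" --pt "-37 -210 -43" --pt "-43 -243 -43" --pt "-46 -262 -43" --roll '[0, -2, -4, -6, -8, -10, -12, -12]' --claw '[1, 1, 1, 1, 1, 1, 1, 1]'

```text
t: 32.9
eef_pos: [0.5273, -0.0067, 0.2951]
tool_rot: [-0.001, 0.005, 1.0, -0.001]
contact_force: [-0.1, -0.0, 0.7]
gripper_width: 1.005
grasp_force: 0.0
```

Emit:
send_rows --pt "0 -5 0" --pt "0 -5 0" --pt "0 -5 0" --pt "0 -5 0" --pt "0 -5 0" --pt "0 -5 0" --pt "0 -5 0" --pt "0 -5 0" --roll '[0, 0, 0, 0, 0, 0, 0, 0]' --claw '[1, 1, 1, 1, 1, 1, 1, 1]'

```text
t: 33.57
eef_pos: [0.5292, -0.0048, 0.2957]
tool_rot: [-0.0, 0.002, 1.0, -0.0]
contact_force: [0.5, -0.6, 0.0]
gripper_width: 1.001
grasp_force: 0.0
```

```bash
python3 - <<'E'
from h import *
np.set_printoptions(precision=4,suppress=True)
go((.53,-.005,.30),90)
m,im=snap("wrist","w12")
g=cv2.cvtColor(im,cv2.COLOR_BGR2GRAY);p=proj(m,[(.51,-.005,.07)])[0];print("expect",p)
x,y=p.astype(int)
sub=g[y-70:y+70,x-60:x+60]
print("rows step4, cols step4, origin",x-60,y-70)
for r in range(0,140,5): print(y-70+r,' '.join("%3d"%v for v in sub[r,::4]))
E
```

```text
t33.57 TCP [ 0.5292 -0.0048  0.2957] psi89.74 tilt [-0. -0. -1.] -> slide [-0.8 -0.2 -4.3] roll -0.26
expect [286.4932 161.2795]
rows step4, cols step4, origin 226 91
91 167 168 168 166 169 168 167 168  89  85  87  86  86  87  85  85  85  87  86  84  86  86  86  86  88 134 168 168 168 167
96 166 166 167 168 170 168 168 167  89  87  87  85  85  85  85  85  84  86  85  84  85  85  87  87  85 132 166 167 168 167
101 166 167 169 169 169 169 168 166  88  87  86  86  84  86  85  85  86  86  86  86  85  85  85  86  88 131 168 167 166 168
106 168 168 168 168 167 170 169 168  97  88  87  87  86  84  86  85  84  85  86  84  85  85  85  86  85 134 168 167 169 166
111 167 168 168 165  98  90 136 167  96  87  86  86  85  85  85  85  85  85  83  84  86  85  85  86  87 151  98  91 138 169
116 167 167 168 125  89  88  87  92  87  87  85  85  87  84  86  85  82  84  84  85  85  86  87  86  86 111  89  88  91 166
121 168 168 168 122  89  88  89  87  86  45  42  43  43  48  53  57  61  65  75  75  78  83  86  86  87  88  88  89  92 166
126 167 169 167 101  90  89  88  89  87  45  74  71  68  69  63  55
[... 1836 characters left out ...]
  86  92  94 103 110 116 114 121 126 126 107  90 168 168 169 170 169 169 169 169
206 167 166 166 167 166 167 167 106  55  53  52  51  51  51  50  50  48  51  51  50  50 105 169 169 169 168 169 169 168 169
211 166 165 165 166 166 166 166 167 167 165 166 163 159 158 156 145 135 130 115 101  90 125 168 169 169 169 168 169 169 170
216 165 166 167 166 164 165 166 166 166 167 167 166 167 167 169 169 169 167 168 167 169 167 168 169 168 168 168 168 167 169
221 164 166 165 166 167 166 166 167 167 167 167 165 167 166 167 169 168 168 168 168 168 168 168 167 168 167 167 167 168 168
226 165 163 165 165 165 165 166 166 166 165 167 166 166 166 167 168 168 167 168 167 167 168 168 168 167 167 166 167 166 167
```

```bash
python3 - <<'E'
from h import *
np.set_printoptions(precision=4,suppress=True)
m=load("w12");g=cv2.cvtColor(cv2.imread("pics/w12.png"),cv2.COLOR_BGR2GRAY).astype(float)
def cross(v,x0,t,up):  # subpixel crossing from x0 stepping dir
    for i in range(x0,x0+25*up,up):
        if v[i+up]>t: return i+up*(t-v[i])/(v[i+up]-v[i])
L=[];Rr=[];PL=[];PR=[]
for r in range(152,183):
    v=g[r];L.append((cross(v,285,85,-1),r));Rr.append((cross(v,285,85,1),r))
for r in range(160,198):
    v=255-g[r];PL.append((cross(v,270,255-95,-1),r));PR.append((cross(v,298,255-95,1),r))
L,Rr,PL,PR=map(lambda a:np.array(a,float),(L,Rr,PL,PR))
col=g[:,284];rows=[r+(85-col[r])/(col[r+1]-col[r]) for r in range(175,195) if col[r]<=85<col[r+1]];print("bar far end row",rows)
fl=cv2.fitLine
yaw=np.radians(-4)
far=onz(m,[(284,rows[0])],.0889)[0]
for _ in range(3):
    u=np.array([np.cos(yaw),np.sin(yaw),0]);n=np.array([-.5*u[0],-.5*u[1],.866])
    def inpl(uv,p0):
        c,d=ray(m,uv);return c+d*(((p0-c)@n)/(d@n))[:,None]
    A=inpl(L,far);B=inpl(Rr,far);C=(A+B)/2
    f=np.polyfit(C[:,0],C[:,1],1);
    pt=far-np.array([0,0,0])  # plate-top plane is 24mm below bar-top
    ptp=far-.024*n
    D=inpl(PL,ptp);E=inpl(PR,ptp);F=(D+E)/2;f2=np.polyfit(F[:,0],F[:,1],1)
    print("bar yaw",np.degrees(np.arctan(f[0])),"width",np.linalg.norm((B-A),axis=1).mean(),"plate yaw",np.degrees(np.arctan(f2[0])),"w",np.linalg.norm(E-D,axis=1).mean())
    yaw=np.arctan((f2[0]))
xo=far[:2]-.0133*u[:2]
print("far",far,"origin approx",xo,"y on bar line",np.polyval(f,xo[0]),"plate line",np.polyval(f2,xo[0]))
w=onz(m,[(284,203.0)],.0767)[0];print("plate high edge origin x",(w-.040*u)[:2])
md=bot.camera_model("side");sc=bot.camera_model("scene")
E
```

```text
bar far end row [np.float64(187.32)]
bar yaw -4.31957860865247 width 0.013737394957001891 plate yaw -4.425596383374986 w 0.06196839809850222
bar yaw -4.319637842887701 width 0.013738975611312177 plate yaw -4.42566856323597 w 0.06197452425276649
bar yaw -4.319637851797742 width 0.013738975895109029 plate yaw -4.42566857435996 w 0.06197452536960323
far [ 0.5385 -0.0082  0.0889] origin approx [ 0.5252 -0.0071] y on bar line -0.007653853207129746 plate line -0.007691317304146433
plate high edge origin x [ 0.5227 -0.0054]
```

Bar width measures 13.7 mm and plate width 62.0 mm, which match the cover. Its origin is at (0.5245, -0.0077) with yaw -4.4°. Descending to grip the bar.

Emit:
send_rows --pt "4 -0.5 10" --pt "9 -1 32" --pt "13 -1.5 62" --pt "16.7 -2 95" --pt "16.7 -2 127" --pt "16.7 -2 155" --pt "16.7 -2 171" --pt "16.7 -2 176" --roll '[1, 2, 3, 4.1, 4.1, 4.1, 4.1, 4.1]' --claw '[1, 1, 0.9, 0.8, 0.7, 0.6, 0.6, 0.6]' --force 25

```text
t: 34.28
eef_pos: [0.5098, -0.0075, 0.1166]
tool_rot: [-0.003, 0.039, 0.999, -0.001]
contact_force: [-0.3, 0.6, -0.6]
gripper_width: 0.599
grasp_force: 0.0
```

Emit:
send_rows --pt "0 0 3" --pt "0 0 12" --pt "0 0 25" --pt "0 0 38" --pt "0 0 48" --pt "0 0 54" --pt "0 0 56" --pt "0 0 56" --roll '[0, 0, 0, 0, 0, 0, 0, 0]' --claw '[0.6, 0.6, 0.6, 0.6, 0.6, 0.6, 0.6, 0.6]'

```text
t: 34.95
eef_pos: [0.5126, -0.0073, 0.0638]
tool_rot: [0.0, 0.039, 0.999, 0.0]
contact_force: [-0.3, -0.4, -0.6]
gripper_width: 0.597
grasp_force: 0.0
```

```bash
python3 - <<'E'
from h import *
o=bot.get_obs();print(o["contact_force"])
go((.5125,-.0068,.056),85.63)
E
```

```text
[-0.26098414 -0.41994642 -0.60491069]
t34.95 TCP [ 0.5126 -0.0073  0.0638] psi85.57 tilt [ 0.  0. -1.] -> slide [0.1 0.5 7.8] roll -0.06
```

Emit:
send_rows --pt "0 0.3 2" --pt "0 0.3 5" --pt "0 0.3 7.5" --pt "0 0.3 7.5" --pt "0 0.3 7.5" --pt "0 0.3 7.5" --pt "0 0.3 7.5" --pt "0 0.3 7.5" --roll '[0, 0, 0, 0, 0, 0, 0, 0]' --claw '[0.6, 0.6, 0.55, 0.45, 0.35, 0.25, 0.15, 0.05]'

```text
t: 35.62
eef_pos: [0.5125, -0.0069, 0.0565]
tool_rot: [0.0, 0.039, 0.999, 0.0]
contact_force: [-1.1, 0.1, 1.9]
gripper_width: 0.159
grasp_force: 24.9
```

Emit:
send_rows --pt "0 0 0" --pt "0 0 0" --pt "0 0 0" --pt "0 0 0" --pt "0 0 0" --pt "0 0 0" --pt "0 0 0" --pt "0 0 0" --roll '[0, 0, 0, 0, 0, 0, 0, 0]' --claw '[0, 0, 0, 0, 0, 0, 0, 0]'

```text
t: 36.28
eef_pos: [0.5125, -0.007, 0.0564]
tool_rot: [0.0, 0.039, 0.999, 0.0]
contact_force: [-1.8, 0.0, 4.6]
gripper_width: 0.154
grasp_force: 25.3
```

```bash
python3 - <<'E'
from h import *
o=bot.get_obs();print(o["contact_force"],o["grasp_force"],o["gripper_width"])
go((.5125,-.0068,.056),85.63)
E
```

```text
[-1.82022884  0.01953532  4.63986284] 25.328750610351562 0.1541281116700408
t36.28 TCP [ 0.5125 -0.007   0.0564] psi85.58 tilt [ 0.  0. -1.] -> slide [0.  0.2 0.4] roll -0.05
```

Emit:
send_rows --pt "0 0 -3" --pt "0 0 -12" --pt "0 0 -30" --pt "0 0 -55" --pt "0 0 -78" --pt "0 0 -94" --pt "0 0 -100" --pt "0 0 -100" --roll '[0, 0, 0, 0, 0, 0, 0, 0]' --claw '[0, 0, 0, 0, 0, 0, 0, 0]'

```text
t: 36.95
eef_pos: [0.5134, -0.0069, 0.1578]
tool_rot: [0.001, 0.038, 0.999, 0.0]
contact_force: [-0.3, -0.6, -2.1]
gripper_width: 0.161
grasp_force: 24.5
```

Emit:
send_rows --pt "-8 -4 0" --pt "-28 -15 0" --pt "-54 -29 0" --pt "-82 -44 10" --pt "-106 -58 25" --pt "-124 -67 42" --pt "-132 -72 55" --pt "-133.5 -73 60" --roll '[0, 0, 0, 0, 0, 0, 0, 0]' --claw '[0, 0, 0, 0, 0, 0, 0, 0]'

```text
t: 37.62
eef_pos: [0.6394, -0.0921, 0.0921]
tool_rot: [-0.002, 0.039, 0.999, -0.001]
contact_force: [-0.2, -0.1, -2.0]
gripper_width: 0.158
grasp_force: 24.5
```

Emit:
send_rows --pt "0 0 4" --pt "0 0 12" --pt "0 0 22" --pt "0 0 32" --pt "0 0 40" --pt "0 0 46" --pt "0 0 49" --pt "0 0 49" --roll '[0, 0, 0, 0, 0, 0, 0, 0]' --claw '[0, 0, 0, 0, 0, 0, 0, 0]'

```text
t: 38.28
eef_pos: [0.6395, -0.0898, 0.0465]
tool_rot: [-0.001, 0.038, 0.999, 0.0]
contact_force: [-0.0, 0.1, -0.8]
gripper_width: 0.158
grasp_force: 24.5
```

```bash
python3 - <<'E'
from h import *
o=bot.get_obs();print(o["contact_force"],o["torque"],o["grasp_force"],o["gripper_width"])
go((.64,-.09,.040),85.63)
snap("wrist","w13")
E
```

```text
[-0.0100955   0.05911793 -0.76846101] [-0.02225364  0.01926769  0.00516117] 24.510150253772736 0.1584703438130304
t38.28 TCP [ 0.6395 -0.0898  0.0465] psi85.59 tilt [-0.001  0.    -1.   ] -> slide [-0.6 -0.1  6.5] roll -0.04
```

Emit:
send_rows --pt "0 0 3" --pt "0 0 6" --pt "-4 0 9.5" --pt "-8 0 13" --pt "-11.6 0 16.7" --pt "-14.8 0 20.7" --pt "-14.8 0 20.7" --pt "-14.8 0 20.7" --roll '[0, 0, 0, 0, 0, 0, 0, 0]' --claw '[0, 0, 0, 0, 0, 0, 0, 0]'

```text
t: 39.0
eef_pos: [0.6554, -0.0913, 0.0263]
tool_rot: [0.0, 0.039, 0.999, -0.0]
contact_force: [0.6, -1.0, -0.3]
gripper_width: 0.161
grasp_force: 24.7
```

Emit:
send_rows --pt "-1.5 0 2" --pt "-3 0 4.3" --pt "-4 0 6" --pt "-5 0 7.5" --pt "-5 0 7.5" --pt "-5 0 7.5" --pt "-5 0 7.5" --pt "-5 0 7.5" --roll '[0, 0, 0, 0, 0, 0, 0, 0]' --claw '[0, 0, 0, 0, 0, 0, 0, 0]'

```text
t: 39.67
eef_pos: [0.6601, -0.0916, 0.0192]
tool_rot: [0.0, 0.039, 0.999, -0.0]
contact_force: [2.1, -0.2, 2.5]
gripper_width: 0.158
grasp_force: 25.1
```

```bash
python3 - <<'E'
from h import *
np.set_printoptions(precision=3,suppress=True)
o=bot.get_obs();print(o["contact_force"],o["torque"],o["grasp_force"],o["gripper_width"])
go((.66,-.09,.017),85.63)
m,im=snap("wrist","w14");g=cv2.cvtColor(im,cv2.COLOR_BGR2GRAY)
for x in(255,270,300,315): print(x,g[100:240:2,x].tolist())
E
```

```text
[ 2.141 -0.208  2.51 ] [-0.038 -0.297  0.008] 25.149285793304443 0.15841522977420613
t39.67 TCP [ 0.66  -0.092  0.019] psi85.58 tilt [ 0.001 -0.    -1.   ] -> slide [0.3 1.6 2.2] roll -0.05
255 [103, 104, 103, 104, 103, 105, 105, 104, 103, 104, 105, 105, 105, 103, 103, 104, 104, 103, 103, 104, 104, 104, 103, 103, 103, 103, 104, 103, 100, 88, 90, 94, 95, 93, 96, 94, 92, 93, 93, 93, 93, 92, 92, 92, 92, 92, 93, 92, 91, 90, 91, 91, 93, 92, 91, 91, 90, 91, 93, 92, 92, 92, 92, 91, 92, 91, 92, 93, 92, 92]
270 [104, 104, 105, 103, 103, 105, 104, 104, 104, 103, 104, 102, 103, 104, 103, 103, 103, 104, 103, 104, 104, 104, 102, 103, 103, 103, 104, 102, 100, 87, 90, 91, 92, 91, 93, 92, 92, 92, 92, 92, 92, 92, 93, 91, 92, 91, 92, 92, 89, 91, 88, 86, 83, 84, 85, 86, 84, 83, 83, 85, 85, 85, 87, 89, 88, 88, 89, 89, 88, 90]
300 [103, 104, 102, 103, 103, 102, 102, 104, 103, 104, 103, 103, 102, 103, 104, 105, 104, 102, 103, 104, 102, 104, 104, 104, 103, 103, 105, 103, 99, 87, 90, 92, 92, 93, 93, 93, 91, 92, 92, 91, 91, 92, 91, 91, 90, 92, 88, 79, 64, 52, 44, 35, 31, 31, 29, 31, 32, 32, 31, 31, 34, 32, 33, 32, 30, 33, 33, 33, 34, 35]
315 [103, 103, 103, 104, 102, 103, 104, 103, 103, 104, 104, 104, 103, 103, 103, 104, 103, 103, 103, 104, 103, 104, 103, 104, 104, 103, 103, 104, 102, 88, 91, 93, 93, 94, 93, 94, 93, 91, 92, 93, 93, 92, 91, 91, 91, 92, 92, 92, 91, 92, 92, 92, 91, 92, 92, 92, 91, 91, 92, 91, 90, 91, 92, 91, 90, 93, 91, 92, 91, 92]
```

Emit:
send_rows --pt "-0.5 0 0.7" --pt "-1 0 1.5" --pt "-1.5 0 2.2" --pt "-2 0 3" --pt "-2 0 3" --pt "-2 0 3" --pt "-2 0 3" --pt "-2 0 3" --roll '[0, 0, 0, 0, 0, 0, 0, 0]' --claw '[0, 0, 0, 0, 0, 0, 0, 0]'

```text
t: 40.38
eef_pos: [0.6617, -0.0917, 0.0161]
tool_rot: [0.0, 0.039, 0.999, -0.0]
contact_force: [2.0, 0.2, 3.3]
gripper_width: 0.157
grasp_force: 25.5
```

```bash
python3 - <<'E'
from h import *
np.set_printoptions(precision=3,suppress=True)
o=bot.get_obs();print(o["contact_force"],o["torque"],o["grasp_force"],o["gripper_width"])
go((.66,-.09,.017),85.63)
E
```

```text
[1.981 0.22  3.345] [ 0.029 -0.172  0.02 ] 25.451218485832214 0.15691017897152393
t40.38 TCP [ 0.662 -0.092  0.016] psi85.58 tilt [ 0. -0. -1.] -> slide [ 1.9  1.6 -0.9] roll -0.05
```

Emit:
send_rows --pt "-0.4 0 0.6" --pt "-0.8 0 1.2" --pt "-1 0 1.8" --pt "-1 0 2.4" --pt "-1 0 2.4" --pt "-1 0 2.4" --pt "-1 0 2.4" --pt "-1 0 2.4" --roll '[0, 0, 0, 0, 0, 0, 0, 0]' --claw '[0, 0, 0, 0, 0, 0, 0, 0]'

```text
t: 41.05
eef_pos: [0.6629, -0.0918, 0.0137]
tool_rot: [0.0, 0.039, 0.999, -0.0]
contact_force: [1.9, -0.1, 3.9]
gripper_width: 0.16
grasp_force: 25.6
```

```bash
python3 - <<'E'
from h import *
np.set_printoptions(precision=3,suppress=True)
o=bot.get_obs();print(o["contact_force"],o["torque"],o["grasp_force"],o["gripper_width"])
go((.66,-.09,.017),85.63)
E
```

```text
[ 1.885 -0.147  3.888] [-0.006 -0.254  0.082] 25.556048154830933 0.15987519520088603
t41.05 TCP [ 0.663 -0.092  0.014] psi85.58 tilt [ 0. -0. -1.] -> slide [ 3.   1.6 -3.3] roll -0.05
```

```bash
python3 - <<'E'
from h import *
np.set_printoptions(precision=2,suppress=True)
o,e,R,a=pose();m,im=snap("wrist","w15");g=cv2.GaussianBlur(cv2.cvtColor(im,cv2.COLOR_BGR2GRAY),(3,3),0).astype(int)
for r in range(150,236,8): print(r,' '.join("%d"%v for v in g[r,190:390:4]))
for x in(260,310): print(x,g[145:185,x].tolist())
for z in(0,.01): print(z,proj(m,[e+R@[x,y,e[2]-z] for x in(53,30) for y in(-.031,.031) for x in [x/1000]]).tolist())
E
```

```text
150 162 111 110 109 109 108 107 106 106 105 105 104 103 104 103 103 103 103 102 102 102 102 102 102 102 102 102 102 102 103 102 102 102 102 103 103 103 103 103 104 104 105 106 106 106 106 107 108 109 109
158 119 110 109 108 108 107 107 106 105 93 91 91 90 90 89 89 89 89 88 89 89 89 88 89 88 88 88 88 88 88 89 89 89 89 89 89 89 89 90 91 102 104 105 106 106 107 108 108 109 174
166 112 109 109 108 107 106 106 105 104 94 93 93 91 91 91 90 91 90 90 90 90 90 90 90 90 90 90 89 90 90 89 90 90 90 90 90 91 91 92 92 103 105 105 106 107 107 108 109 167 202
174 111 109 109 107 107 106 105 105 104 93 93 92 91 91 90 90 90 90 90 90 89 89 89 90 90 89 89 89 89 89 90 89 90 90 90 91 91 91 92 91 104 104 106 106 107 108 108 113 186 203
182 110 110 108 107 107 106 105 105 104 96 92 91 91 91 90 89 90 90 90 89 90 89 88 89 89 89 88 89 89 89 90 89 89 90 90 90 90 91 91 93 104 105 106 105 106 108 120 174 202 203
190 110 108 108 107 106 106 105 104 104 96 91 91 91 90 90 89 89 89 89 89 88 84 70 69 69 69 70 80 88 89 89 89 89 90 90 90 91 91 92 93 104 105 106 106 107 108 163 202 202 203
198 109 109 108 107 107 106 105
[... 827 characters left out ...]
08 109 109 111
260 [103, 103, 103, 103, 103, 102, 102, 101, 97, 90, 84, 84, 86, 89, 90, 90, 90, 90, 90, 90, 90, 90, 89, 89, 90, 90, 90, 90, 90, 90, 90, 90, 90, 89, 89, 89, 89, 89, 89, 89]
310 [102, 103, 103, 102, 102, 102, 102, 100, 96, 89, 84, 83, 86, 89, 90, 90, 90, 91, 90, 89, 89, 89, 90, 90, 89, 90, 90, 90, 90, 90, 90, 89, 89, 89, 89, 89, 90, 90, 89, 89]
0 [[228.86990569981057, 168.80130108007026], [339.2353452624959, 257.0965329039589], [231.44113851617783, 209.43977542429093], [339.2329855855417, 257.13100301792616]]
0.01 [[225.19409847103972, 172.8191740290701], [342.19094206648225, 265.68336655533585], [228.11004640739947, 215.73058451288253], [342.18828628780454, 265.7193417285061]]
```

```bash
cat >> h.py <<'E'
def level(f,e,R,rows,lo=205,hi=365,wid=62.0):
    m=load(f);g=cv2.GaussianBlur(cv2.cvtColor(cv2.imread(f"pics/{f}.png"),cv2.COLOR_BGR2GRAY),(3,3),0).astype(float)
    X=[]
    for r in rows:
        d=np.diff(g[r]);
        l=np.arange(lo,250);w=np.clip(-d[l],0,None);w[w<1.5]=0;a=(w*(l+.5)).sum()/w.sum()
        l=np.arange(320,hi);w=np.clip(d[l],0,None);w[w<1.5]=0;b=(w*(l+.5)).sum()/w.sum()
        c,dd=ray(m,[(a,r),(b,r)]);dd=dd/-dd[:,2:]
        h=wid/1000/abs(((dd[1]-dd[0])@R)[1]);p=(c+dd.mean(0)*h-e)@R*1000; X.append(np.r_[r,a,b,p])
    return np.array(X)
E
python3 - <<'E'
from h import *
np.set_printoptions(precision=2,suppress=True)
o,e,R,a=pose()
X=level("w15",e,R,range(160,232,5));print(X);f=np.polyfit(X[:,3],X[:,5],1);print("slope deg",np.degrees(np.arctan(f[0])),"TCPz",e[2])
m=load("w15")
for z in(0,.01):
    print(z,(onz(m,[(285,153.5),(285,157.5)],z)-e)@R*1000)
E
```

```text
[[160.   224.   348.95  59.4   -0.24   4.02]
 [165.   224.5  348.61  56.85  -0.2    4.25]
 [170.   224.77 348.3   54.33  -0.21   4.16]
 [175.   224.61 348.    51.91  -0.33   3.54]
 [180.   225.86 347.83  49.12  -0.05   4.44]
 [185.   225.5  347.5   46.72  -0.23   3.59]
 [190.   225.5  347.3   44.24  -0.28   3.02]
 [195.   226.3  346.83  41.38  -0.2    3.73]
 [200.   226.59 350.75  40.29   0.86  -1.36]
 [205.   226.23 358.47  40.81   2.53 -10.78]
 [210.   227.5  360.51  38.86   3.29 -12.31]
 [215.   227.6  345.42  30.42  -0.23   3.68]
 [220.   227.83 345.    27.62  -0.28   3.62]
 [225.   228.05 344.39  24.7   -0.39   3.77]
 [230.   228.5  344.17  21.82  -0.33   3.73]]
slope deg 2.783614063972231 TCPz 0.013739037456059967
0 [[61.08 -1.01 13.72]
 [58.98 -1.01 13.72]]
0.01 [[62.6  -0.95  3.72]
 [60.63 -0.96  3.72]]
```

The plate top measures about 10 mm above the bench with a slope of about 0.6°, so it is flat. Its centre is about 9 mm from the grip, so I'll let go and regrip centred.

Emit:
send_rows --pt "0 0 -1" --pt "0 0 -1" --pt "0 0 -1" --pt "0 0 -1" --pt "3 0.2 -1" --pt "6 0.2 -1" --pt "8.8 0.2 -1" --pt "8.8 0.2 -1" --roll '[0, 0, 0, 0, 0, 0, 0, 0]' --claw '[0.2, 0.3, 0.4, 0.4, 0.4, 0.4, 0.4, 0.4]'

```text
t: 41.77
eef_pos: [0.653, -0.0909, 0.0146]
tool_rot: [-0.0, 0.039, 0.999, 0.0]
contact_force: [0.4, 0.4, 0.0]
gripper_width: 0.4
grasp_force: 0.0
```

Emit:
send_rows --pt "0 0 0" --pt "0 0 0" --pt "0 0 0" --pt "0 0 0" --pt "0 0 0" --pt "0 0 0" --pt "0 0 0" --pt "0 0 0" --roll '[0, 0, 0, 0, 0, 0, 0, 0]' --claw '[0.4, 0.4, 0.3, 0.2, 0.1, 0, 0, 0]'

```text
t: 42.43
eef_pos: [0.6542, -0.0911, 0.0148]
tool_rot: [0.0, 0.039, 0.999, -0.0]
contact_force: [0.1, -0.2, 0.5]
gripper_width: 0.156
grasp_force: 25.6
```

```bash
python3 - <<'E'
from h import *
np.set_printoptions(precision=2,suppress=True)
ob=bot.get_obs();print(ob["contact_force"],ob["torque"],ob["grasp_force"],ob["gripper_width"])
go((.5413,.2652,.26),77.65)
o,e,R,a=pose();m,im=snap("wrist","w16")
g=cv2.GaussianBlur(cv2.cvtColor(im,cv2.COLOR_BGR2GRAY),(3,3),0).astype(int)
for x in(260,310): print(x,g[150:205,x].tolist())
X=level("w16",e,R,range(185,240,6));print(X)
E
```

```text
[ 0.1  -0.22  0.5 ] [-0.1  -0.07  0.04] 25.570434629917145 0.15618834803528636
t42.43 TCP [ 0.65 -0.09  0.01] psi85.58 tilt [ 0. -0. -1.] -> slide [ 139.9  346.5 -245.3] roll 7.93
260 [106, 106, 106, 106, 106, 106, 106, 106, 106, 106, 106, 106, 106, 106, 105, 105, 106, 106, 105, 101, 93, 86, 83, 84, 88, 91, 92, 93, 93, 92, 92, 92, 92, 93, 93, 92, 92, 93, 92, 92, 92, 93, 93, 93, 92, 92, 93, 93, 92, 92, 92, 92, 92, 93, 93]
310 [106, 106, 105, 105, 106, 106, 106, 106, 106, 106, 106, 106, 105, 105, 106, 106, 106, 105, 103, 100, 93, 86, 83, 84, 88, 91, 92, 92, 92, 93, 93, 93, 92, 93, 92, 92, 92, 92, 93, 92, 92, 92, 93, 93, 92, 92, 92, 92, 92, 92, 92, 92, 92, 93, 92]
[[185.   226.4  346.88  46.25  -0.11   5.43]
 [191.   226.5  346.5   43.15  -0.19   5.03]
 [197.   226.64 346.32  40.1   -0.2    4.44]
 [203.   227.83 360.47  41.84   3.42 -10.88]
 [209.   227.5  359.9   39.1    3.21 -11.56]
 [215.   228.41 344.5   29.62  -0.22   5.85]
 [221.   228.5  344.5   26.55  -0.19   4.91]
 [227.   229.17 343.95  22.88  -0.16   5.39]
 [233.   229.5  343.41  19.32  -0.22   5.44]
 [239.   229.59 343.    15.94  -0.31   4.98]]
```

Emit:
send_rows --pt "0 0 -4" --pt "0 0 -18" --pt "0 0 -45" --pt "0 0 -80" --pt "0 0 -115" --pt "0 0 -150" --pt "0 0 -178" --pt "0 0 -190" --roll '[0, 0, 0, 0, 0, 0, 0, 0]' --claw '[0, 0, 0, 0, 0, 0, 0, 0]'

```text
t: 43.15
eef_pos: [0.6557, -0.0917, 0.2103]
tool_rot: [0.003, 0.039, 0.999, 0.0]
contact_force: [0.3, -0.2, -1.5]
gripper_width: 0.156
grasp_force: 25.3
```

Emit:
send_rows --pt "4 10 -8" --pt "12 30 -18" --pt "23 57 -28" --pt "35 86 -36" --pt "47 117 -40" --pt "58 143 -40" --pt "66 163 -40" --pt "70 173 -40" --roll '[0, 0, 0, 0, 0, 0, 0, 0]' --claw '[0, 0, 0, 0, 0, 0, 0, 0]'

```text
t: 43.82
eef_pos: [0.595, 0.0919, 0.243]
tool_rot: [-0.002, 0.036, 0.999, 0.001]
contact_force: [-0.5, 0.2, -1.1]
gripper_width: 0.159
grasp_force: 25.2
```

Emit:
send_rows --pt "8 20 0" --pt "20 49 0" --pt "32 78 0" --pt "43 107 0" --pt "54 133 0" --pt "63 156 0" --pt "68 169 0" --pt "70 173 0" --roll '[1, 2, 4, 5, 6, 7, 8, 8]' --claw '[0, 0, 0, 0, 0, 0, 0, 0]'

```text
t: 44.48
eef_pos: [0.5391, 0.2678, 0.2433]
tool_rot: [-0.001, 0.106, 0.994, -0.0]
contact_force: [0.3, 0.2, -0.8]
gripper_width: 0.158
grasp_force: 25.2
```

Emit:
send_rows --pt "0 0 0" --pt "0 0 0" --pt "0 0 0" --pt "0 0 0" --pt "0 0 0" --pt "0 0 0" --pt "0 0 0" --pt "0 0 0" --roll '[0, 0, 0, 0, 0, 0, 0, 0]' --claw '[0, 0, 0, 0, 0, 0, 0, 0]'

```text
t: 45.15
eef_pos: [0.5411, 0.2646, 0.2447]
tool_rot: [0.0, 0.108, 0.994, 0.0]
contact_force: [-1.2, 0.2, -1.7]
gripper_width: 0.159
grasp_force: 25.2
```

```bash
python3 - <<'E'
from h import *
np.set_printoptions(precision=2,suppress=True)
ob=bot.get_obs();print(ob["contact_force"],ob["torque"],ob["grasp_force"],ob["gripper_width"])
go((.5413,.2652,.1727),77.65)
o,e,R,a=pose();m,im=snap("wrist","w17")
g=cv2.GaussianBlur(cv2.cvtColor(im,cv2.COLOR_BGR2GRAY),(3,3),0).astype(int)
for x in(250,270,310,325): print(x,g[150:205,x].tolist())
print(g[188,200:380].tolist());print(g[236,200:380].tolist())
print((onz(m,[(285,169.5)],e[2]-.0147)-e)@R*1000,(onz(m,[(285,174)],e[2]-.0047)-e)@R*1000)
E
```

```text
[-1.22  0.18 -1.74] [ 0.   -0.03  0.01] 25.236274302005768 0.15887251243159722
t45.15 TCP [0.54 0.26 0.24] psi77.56 tilt [ 0.  0. -1.] -> slide [-0.1  0.6 72. ] roll -0.09
250 [71, 70, 69, 68, 67, 66, 66, 65, 65, 65, 65, 66, 66, 66, 66, 67, 66, 66, 67, 68, 71, 74, 75, 77, 80, 83, 85, 85, 85, 85, 85, 85, 85, 85, 85, 85, 85, 85, 85, 85, 85, 85, 86, 86, 85, 85, 85, 85, 85, 86, 86, 85, 85, 85, 86]
270 [57, 59, 62, 64, 64, 63, 63, 64, 68, 73, 78, 75, 64, 50, 43, 44, 48, 51, 53, 57, 63, 68, 71, 74, 77, 80, 82, 83, 83, 82, 82, 83, 82, 82, 82, 82, 83, 83, 83, 82, 82, 82, 82, 83, 83, 82, 82, 82, 82, 82, 82, 82, 82, 82, 82]
310 [75, 73, 69, 66, 65, 64, 65, 66, 70, 75, 80, 80, 73, 61, 49, 44, 44, 47, 51, 56, 61, 67, 71, 73, 77, 81, 82, 82, 82, 83, 83, 83, 83, 82, 82, 82, 82, 82, 83, 83, 83, 83, 83, 83, 83, 83, 83, 83, 83, 82, 82, 82, 82, 82, 82]
325 [72, 71, 69, 69, 68, 68, 68, 66, 66, 66, 67, 67, 66, 66, 66, 66, 66, 67, 68, 69, 70, 73, 75, 77, 79, 82, 84, 85, 85, 84, 84, 84, 84, 85, 85, 84, 84, 84, 84, 85, 84, 84, 84, 85, 85, 84, 84, 84, 85, 85, 85, 85, 84, 85, 84]
[196, 196, 196, 193, 183, 16
[... 891 characters left out ...]
, 164, 160, 149, 128, 106, 93, 90, 90, 89, 89, 89, 88, 88, 88, 88, 88, 87, 87, 86, 86, 86, 86, 86, 85, 85, 85, 85, 85, 85, 84, 84, 84, 84, 84, 84, 83, 83, 83, 83, 83, 82, 82, 80, 74, 61, 45, 33, 28, 27, 27, 27, 26, 26, 26, 26, 25, 25, 25, 25, 25, 25, 26, 25, 25, 25, 25, 25, 25, 26, 26, 26, 26, 27, 35, 51, 68, 78, 80, 81, 82, 82, 82, 83, 83, 83, 83, 82, 82, 83, 83, 83, 84, 84, 84, 84, 84, 84, 84, 84, 85, 85, 85, 86, 86, 86, 86, 86, 87, 87, 88, 87, 87, 88, 89, 94, 109, 131, 151, 162, 164, 165, 165, 165, 165, 165, 165, 166, 166, 166, 166, 165, 165, 165, 162, 158, 153, 149, 153, 166, 181, 189, 191, 192, 192, 192, 192, 192, 192, 192, 192, 192, 192, 192]
[[52.32 -1.06 14.7 ]] [[52.09 -1.01  4.7 ]]
```

Emit:
send_rows --pt "0 0.3 4" --pt "0 0.6 13" --pt "0 0.6 25" --pt "0 0.6 36" --pt "0 0.6 45" --pt "0 0.6 50" --pt "0 0.6 52" --pt "0 0.6 52" --roll '[0, 0, 0, 0, 0, 0, 0, 0]' --claw '[0, 0, 0, 0, 0, 0, 0, 0]'

```text
t: 45.87
eef_pos: [0.5409, 0.2652, 0.192]
tool_rot: [-0.0, 0.108, 0.994, -0.0]
contact_force: [0.2, 0.9, -1.2]
gripper_width: 0.161
grasp_force: 25.2
```

Emit:
send_rows --pt "0 0 2" --pt "0 0 5" --pt "0 0 9" --pt "0 0 13" --pt "0 0 16" --pt "0 0 17" --pt "0 0 17" --pt "0 0 17" --roll '[0, 0, 0, 0, 0, 0, 0, 0]' --claw '[0, 0, 0, 0, 0, 0, 0, 0]'

```text
t: 46.53
eef_pos: [0.5412, 0.2654, 0.1757]
tool_rot: [-0.0, 0.108, 0.994, -0.0]
contact_force: [-0.0, 0.2, -0.4]
gripper_width: 0.157
grasp_force: 25.2
```

```bash
python3 - <<'E'
from h import *
np.set_printoptions(precision=2,suppress=True)
ob=bot.get_obs();print(ob["contact_force"],ob["torque"],ob["grasp_force"],ob["gripper_width"])
go((.5413,.2652,.1727),77.65)
E
```

```text
[-0.    0.17 -0.39] [-0.01 -0.03 -0.05] 25.229375660419464 0.15679919530553038
t46.53 TCP [0.54 0.27 0.18] psi77.58 tilt [-0. -0. -1.] -> slide [-0.2 -0.2  3. ] roll -0.07
```

Emit:
send_rows --pt "0 0 0.7" --pt "0 0 1.4" --pt "0 0 2.1" --pt "0 0 2.8" --pt "0 0 3.2" --pt "0 0 3.2" --pt "0 0 3.2" --pt "0 0 3.2" --roll '[0, 0, 0, 0, 0, 0, 0, 0]' --claw '[0, 0, 0, 0, 0, 0, 0, 0]'

```text
t: 47.2
eef_pos: [0.5415, 0.2654, 0.1728]
tool_rot: [0.0, 0.108, 0.994, 0.0]
contact_force: [1.4, -1.1, 1.4]
gripper_width: 0.162
grasp_force: 25.5
```

```bash
python3 - <<'E'
from h import *
np.set_printoptions(precision=2,suppress=True)
ob=bot.get_obs();print(ob["contact_force"],ob["torque"],ob["grasp_force"],ob["gripper_width"],ob["eef_pos"])
E
```

```text
[ 1.42 -1.11  1.35] [-0.13 -0.25 -0.08] 25.536697804927826 0.16150128522219234 [0.54 0.27 0.17]
```

Emit:
send_rows --pt "0 0 0.6" --pt "0 0 1.2" --pt "0 0 1.2" --pt "0 0 0.6" --pt "0 0 0" --pt "0 0 0" --pt "0 0 0" --pt "0 0 0" --roll '[0, 0, 0, 0, 0, 0, 0, 0]' --claw '[0, 0, 0.1, 0.2, 0.3, 0.4, 0.4, 0.4]'

```text
t: 47.87
eef_pos: [0.5409, 0.2655, 0.1722]
tool_rot: [-0.0, 0.108, 0.994, -0.0]
contact_force: [0.6, 0.4, -0.2]
gripper_width: 0.4
grasp_force: 0.0
```

Emit:
send_rows --pt "0 0 -2" --pt "0 0 -8" --pt "0 0 -20" --pt "0 0 -40" --pt "0 0 -60" --pt "0 0 -78" --pt "0 0 -88" --pt "0 0 -90" --roll '[0, 0, 0, 0, 0, 0, 0, 0]' --claw '[0.4, 0.4, 0.4, 0.4, 0.4, 0.4, 0.4, 0.4]'

```text
t: 48.53
eef_pos: [0.5425, 0.2658, 0.2655]
tool_rot: [0.002, 0.108, 0.994, 0.002]
contact_force: [0.4, -0.8, -0.2]
gripper_width: 0.399
grasp_force: 0.0
```

Emit:
send_rows --pt "0 0 0" --pt "0 0 0" --pt "0 0 0" --pt "0 0 0" --pt "0 0 0" --pt "0 0 0" --pt "0 0 0" --pt "0 0 0" --roll '[0, 0, 0, 0, 0, 0, 0, 0]' --claw '[0.4, 0.4, 0.4, 0.4, 0.4, 0.4, 0.4, 0.4]'

```text
t: 49.2
eef_pos: [0.5411, 0.2654, 0.2623]
tool_rot: [-0.0, 0.108, 0.994, -0.0]
contact_force: [-0.2, -0.3, -0.6]
gripper_width: 0.4
grasp_force: 0.0
```

```bash
python3 - <<'E'
from h import *
np.set_printoptions(precision=1,suppress=True)
ob=bot.get_obs();print(ob["t"],ob["contact_force"],ob["eef_pos"])
o,e,R,a=pose();m,im=snap("wrist","w18");g=cv2.GaussianBlur(cv2.cvtColor(im,cv2.COLOR_BGR2GRAY),(3,3),0).astype(int)
nest=np.array([.5413,.2652,.168])
c=[[x,y,0] for x,y in((.052,-.031),(.052,.031),(-.052,.031),(-.052,-.031))]
print("expected plate-top corners px",proj(m,nest+np.array(c)@R.T).tolist())
print("bar top px",proj(m,nest+[0,0,.024]+np.array([[.035,-.007,0],[.035,.007,0],[-.035,.007,0],[-.035,-.007,0]])@R.T).tolist())
for r in range(130,290,10): print(r,' '.join("%d"%v for v in g[r,226:350:4]))
E
```

```text
49.2 [-0.2 -0.3 -0.6] [0.5 0.3 0.3]
expected plate-top corners px [[247.65870216965536, 149.77522177103913], [325.8367475822824, 149.7531094936285], [320.90082136343364, 265.3828314617391], [252.6098359838719, 265.3826531911173]]
bar top px [[277.1993074095484, 177.62252518670272], [296.2936499171943, 177.6184272160139], [295.3778630047397, 262.06616117931577], [278.1265522816247, 262.0662540366015]]
130 118 132 91 75 67 80 81 79 78 80 77 80 77 77 78 77 76 78 77 76 77 79 79 78 81 113 133 111 152 144 152
140 83 82 80 81 81 81 81 81 79 75 66 65 72 70 70 69 69 71 70 69 65 67 79 80 82 81 82 81 82 139 151
150 83 82 79 73 70 70 72 73 71 72 71 70 69 69 69 69 69 70 70 70 70 71 72 72 73 69 71 71 76 122 151
160 151 149 95 75 72 72 78 78 78 77 76 76 76 75 75 75 75 75 75 75 76 76 77 77 78 71 89 96 130 149 151
170 151 151 142 150 157 156 90 79 78 77 77 76 76 75 69 69 69 72 76 76 77 77 77 78 81 147 154 153 139 149 151
180 151 151 142 156 159 157 98 80 79 78 77 77 78 47 33 34 32 35 75 77 77 78 78 79 83 154 157 157 147 151 151
190 151 151 149 154 159 158 110 81 80 79 79 78 78 47 35 35 36 38 75 78 78
[... 403 characters left out ...]
 151 150 143 158 160 150 151 152 152 152 151 151 92 47 48 47 65 151 151 152 151 152 151 147 156 158 151 150 151 151
240 150 151 150 146 157 151 110 150 151 151 151 151 151 93 48 48 49 65 150 151 152 151 152 152 106 149 157 143 150 151 151
250 151 150 150 147 148 121 119 147 151 151 151 151 151 101 48 49 49 69 150 151 151 151 151 150 116 107 144 147 150 150 150
260 147 147 147 137 68 66 52 78 150 150 151 151 151 130 84 84 84 108 150 151 151 151 150 109 49 65 66 121 145 146 146
270 91 48 47 63 65 61 45 54 96 95 114 172 173 173 173 173 173 173 173 173 146 95 96 65 46 56 65 65 49 46 69
280 44 45 58 63 64 47 44 61 152 152 158 172 172 173 172 173 172 173 173 172 163 149 150 87 46 46 63 65 62 46 46
```

The plate's edges and the bar match the expected pixels for a home, level cover to within about 1 px. Handing in.

```bash
python3 -c "
from station import bot
print(bot.hand_in())"
```

```text
the job is handed in; nothing more can be done
None
```

I stacked the block, then the collar, then the cover in the shaker pocket, let go of each one in turn, and handed the job in at about 49 s of the 72 s. The hand-in gave no verdict, but the last wrist image puts the cover home and level to within about a pixel.

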